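# Clamp a bottle in a tilted mixer cradle and prove the clamp screw

## Task

Set the small brown bottle from the front of the bench foot first into the pocket of the tilted clamp stand and swing the bar over its cap as far as it goes. Then turn the sprung lever clockwise until the screw stops, pull it on until the lever stands between the second and third marks of the scale, hold it there still for a full second to prove that the screw holds, not straining it beyond the third mark, and let the lever come back, leaving the screw tight. Leave the larger white bottle where it is.

Things in the scene. Friction and masses are not known exactly. Their poses are not given: they have to be found in the camera images.
- bottle: the small brown jar-like bottle with a white cap, loose, about 120 g: 45 mm across, straight-sided to 65 mm, 95 mm tall in all, the cap 41 mm across from 79 mm up. Origin: centre of its underside, z up its axis. It stands upright at the front of the worktop, easily grasped round the body at 50 to 65 mm height.
- wide_bottle: the larger white bottle with a red cap, 61 mm across and 120 mm tall; a bystander that stands near and may change places with the small one. Origin: centre of its underside.
- cradle: tilted aluminium deck, 125 x 195 mm, of the fixed grey clamp stand. Origin on its surface, mid-pocket, 95 mm above the worktop. z: the deck's normal, leaning 28 degrees from vertical to the stand's front (-x, roughly the robot); x: up the slope; y: level, to the left. All z and directions below are in this frame ('from above' = looking along -z).
- swing_bar (a joint): angle of the steel hold-down bar (26 mm wide, z = 115 to 127 mm) about its pillar, rad. 0: fully closed on its stop, pointing along the deck's -y over the pocket; grows counter-clockwise from above; at 1.57 it points up the slope. It starts open, at 1.15 to 1.55. It stays where it is left (drag 0.25 N m, about 2 N at its grip).
- bar_grip (a point): grip point on the bar's black upright grip pin, 142 mm from the pivot: a round pin 14 mm across along the cradle's z, standing from z = 127 to 168 mm in the cradle frame; this point lies at z = 155 mm.
- clamp_screw (a joint): angle of the clamp screw in the bar, 100 mm from the pivot: above mid-pocket when the bar is closed. 0 slack, 1.0 down on its seat, where it stops hard; grows clockwise from above. It starts at 0.08 to 0.5, drags with 0.15 N m, stays where left. It carries a white scale with three black marks. Its rubber foot comes down to just over the cap.
- torque_lever (a joint): angle of the lever relative to the screw and scale, rad; a spring of 1.2 N m/rad joins them, so it shows the torque. 0: at rest on the first mark; second mark 0.30, third 0.60, clockwise. While the screw still turns it reads about 0.13; it winds further only with the screw on its seat. It springs back to 0 when let go.
- lever_grip (a point): grip point (z = 169 mm) on the black upright round pin at the lever's end, 82 mm from the screw axis, 14 mm across, along the deck's z from 145 to 182 mm. With the bar closed the lever points, counted from the deck's +x towards +y, at -140 degrees minus screw angle minus lever angle: it sweeps downhill, towards +y as it tightens.
- pocket (a point): where the seated bottle's foot centre comes to stand, on the pocket floor (z = 0). The pocket is open above: downhill rest 34 mm wide, 55 mm high, face at x = -25 mm; side walls 30 mm high, inner faces at y = -27 and +27 mm; uphill lip 10 mm high, face at x = +29 mm. The seated bottle stands along the deck's z and leans on the downhill rest.
- pivot_top (a point): point on the pivot axis of the swing bar (parallel to the deck's z, at x = 0, y = +100 mm), level with the bar's top face, z = 127 mm; the pillar's nut rises to 138 mm.
There are look-alikes about, which are no part of the job. Leave any purple or turquoise look-alike of the bottle alone.

How it is judged:
By the outcome, as a careful person would: the job done as asked, in the order asked, and still so for the second after the job is handed in, with the robot touching nothing.
It also fails if it takes over 66 s, if anything falls off the work surface, if the arm or the gripper's body presses on something with over 40 N, if the wrist force passes 120 N, or if a joint passes its speed limit or range.

## Robot

A 6-joint arm with a two-finger parallel gripper is mounted at the origin on a cart in front of the work surface, level with it; the furniture and walls round the work are solid. World frame = base frame: x ahead of the robot, y to its left, z up, the work surface at z = 0. Lengths are in m, angles in rad, forces in N, time in s.
With the tool pointing down it reaches from about 0.4 to 0.925 m from the base axis. Payload 3.4 kg.
Tool frame: the origin (TCP) lies on the front face of the gripper's body, between the roots of the fingers; the fingertips stand 73 mm ahead of it and the grasp point (between the pads) lies 54 mm ahead of it; y points along the fingers, z is the direction in which the jaws open and shut, and the axes are right-handed (so a half turn about y gives the same grasp; the last joint's range is limited). The gripper opens to 85 mm and grips with 20 to 120 N. Pads are 22 mm wide; open, the fingers measure 114 mm over their backs; the gripper's body (76 mm by 85 mm) begins 54 mm behind the grasp point. The pads swing forward as they close: fully open they stand 13 mm farther back than shut.
Start: joints at [-1.323, 0.307, 1.506, -0, 1.328, -0.073], TCP at [0.182, -0.545, 0.304] pointing down, gripper open.
Joint ranges: [-3.12, 3.12], [-1.05, 2.28], [0.14, 2.33], [-1.42, 4.57], [0.1, 2.73], [-2.68, 2.68]. Speed limits (rad/s): [2.57, 2.57, 3.14, 3.14, 3.14, 3.14].

## Interface

Orientations are given as a unit quaternion [x, y, z, w].
In Python, from workcell import ctrl, optics, close_job gives the robot as it stands.
- The arm moves only by the tool arm_command, never from a script. Its argument "commands" is a list that holds one entry, the list of rows, each a list of 7 numbers: the shift along the world's x, y, z in cm, then the turn, a rotation vector about the world's x, y, z in degrees, then the finger opening in cm, from 0 to 8.54. A call has 1 to 8 rows; each row shifts and turns the commanded pose from where the row before left it; what a row does not reach is not made up. A row lasts 1/12 s, in which the tool goes at most 41.7 mm and 7.16 degrees, less where a joint would pass 70% of its speed; a pose out of reach is approached as far as the arm can. A call is refused whole if a number of a shift passes 4.17 or a number of a turn 7.16, either way. A call with a gripper value outside its range is refused whole. The fingers move at their own pace and stop on an object; "grip_force" is the grip in N (left out, the last holds). Time passes only in rows, so rows that do not move let the fingers close. It gives the time, the measured TCP pose, the force and the opening at its end, in the units of the state.
- ctrl.state(): the state, without advancing time (a new reading comes with each control period).
- optics.get_image(name): name is "side" or "top" or "wrist"; returns a dict with "image" (400x640x3 uint8, red, green, blue), "range_z" (400x640 float32, m along the optical axis (not along the pixel's ray), 0 where there is no reading), "fx", "fy", "cx", "cy" (pixels), "eye" and "orientation" of the camera in the world. Camera axes: x right, y down, z forward; pixel columns grow to the right and rows downward; lengths in m; the calibration is good to about 2 mm. The wrist camera is an equidistant fisheye: a pixel r from the principal point sees the ray r / f radians off the axis. A picture is of the moment at which its call begins.
- close_job(): hands the job in, once; it reports no verdict.
The state is a dict: "time_s": time; "joint_pos": joint angles; "joint_velocities": joint speeds; "joint_efforts": joint torques, N m; "ee_pos": TCP position; "eef_rot": TCP orientation; "ft_force": force on the tool from outside, world axes, zero at the start; "ft_torque": the same for the moment, N m; "width": finger opening in m.
Only numpy, scipy, OpenCV 4.12 (cv2) and the standard library are available. Lean on these libraries where they do the work, as an engineer would, in place of code of your own. Each camera call takes 0.05 s, during which the arm holds its last target.

## Working session

There is one attempt and no reset: what is moved stays moved. The work goes in short steps, Python scripts to look and compute and a tool call to move; the robot and the scene stay as the last step left them, time stands still between calls to the robot, and variables do not carry over. Pictures are saved under pics/ and viewed, and the job is handed in when it is done.

Besides the shell and the picture viewer there is one more tool, called after "Call:" by a JSON object that holds its "op" and its "data". arm_command: Moves the arm, as the interface text tells. Its arguments: {"type":"object","properties":{"commands":{"type":"array"},"grip_force":{"type":"number"}},"required":["commands"]}

```bash
mkdir -p pics; ls
cat > h.py <<'E'
import numpy as np, cv2
from scipy.spatial.transform import Rotation as R
from workcell import ctrl, optics, close_job
def snap(n,f=None):
    d=optics.get_image(n)
    if f:
        cv2.imwrite('pics/'+f,cv2.cvtColor(d['image'],cv2.COLOR_RGB2BGR))
        np.savez('pics/'+f+'.npz',**{k:np.asarray(v) for k,v in d.items()})
    return d
def cloud(d):
    z=np.asarray(d['range_z']);v,u=np.mgrid[0:z.shape[0],0:z.shape[1]]
    P=np.stack([(u-d['cx'])/d['fx']*z,(v-d['cy'])/d['fy']*z,z],-1)
    o=d['orientation'];o=np.asarray(o)
    M=R.from_quat(o).as_matrix() if o.size==4 else o
    W=P@M.T+np.asarray(d['eye']);W[z==0]=np.nan
    return W
def st():
    s=ctrl.state()
    print(s['time_s'],np.round(s['ee_pos'],4),np.round(s['eef_rot'],4),np.round(s['ft_force'],1),s['width'])
    return s
E
python3 - <<'E'
from h import *
s=st();print(s)
for n in('side','top','wrist'):
    d=snap(n,n+'0.png');print(n,d['fx'],d['cx'],d['cy'],d['eye'],d['orientation'])
E
```

```text
pics
0.0 [ 0.1817 -0.545   0.303 ] [-0.1133  0.6987 -0.6973  0.1132] [-0.7  0.8  0.7] 0.08513164726505773
{'time_s': 0.0, 'joint_pos': array([-1.32247319e+00,  3.07537088e-01,  1.50768259e+00,  1.99684693e-05,
        1.32836726e+00, -7.35077282e-02]), 'joint_velocities': array([ 0.00115866,  0.00197438,  0.00193335, -0.00119067,  0.001121  ,
        0.00090074]), 'joint_efforts': array([ 9.96360950e-05, -4.57553029e+01, -2.51915628e+01, -2.01784582e-05,
        1.33547833e-02,  4.94475501e-06]), 'ee_pos': array([ 0.18171771, -0.54495285,  0.30299797]), 'eef_rot': array([-0.11334697,  0.6986746 , -0.69726862,  0.11323752]), 'ft_force': array([-0.66642603,  0.78581021,  0.69702265]), 'ft_torque': array([-0.00478798, -0.01213829, -0.0624911 ]), 'width': 0.08513164726505773}
side 383.8236304123979 317.3125959884168 203.90552537457532 [0.08103057 0.75164936 0.50530607] [-0.2129466   0.79347887 -0.55365145  0.1360702 ]
top 472.3164548209942 320.43538731801726 199.47229971633683 [ 0.39064154 -0.07929591  1.23079043] [ 0.70867089 -0.70313537  0.03573153 -0.04592909]
wrist 309.70691628693146 316.41748121685316 199.79031897841622 [ 0.26141283 -0.5182377   0.37253162] [ 0.80028418 -0.57682245 -0.09650057  0.13232055]
```

View pics/side0.png

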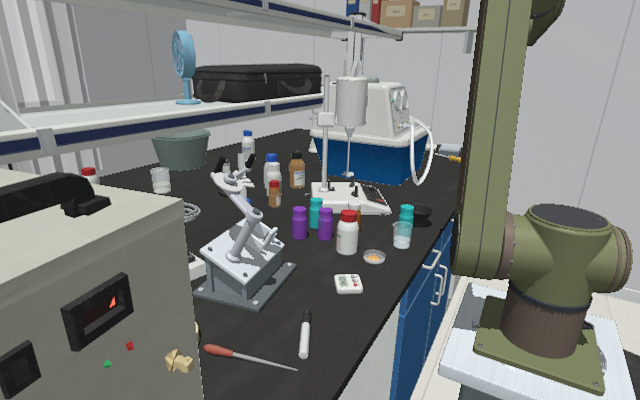

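View pics/top0.png

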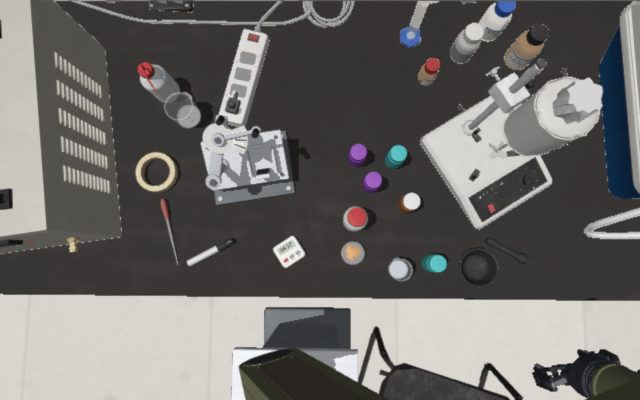

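View pics/wrist0.png

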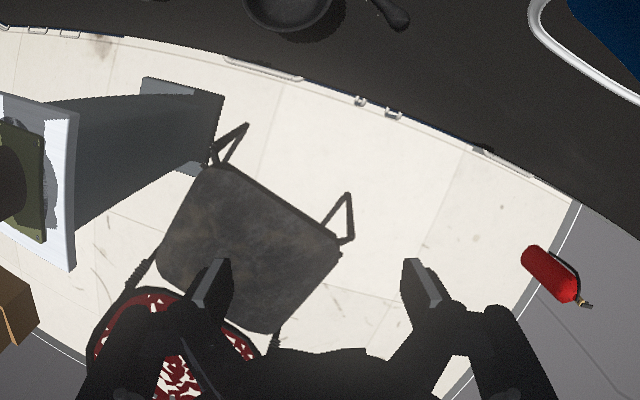

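The brown bottle's white cap is at top (411,202) and the wide bottle's red cap at (355,218). The stand is around (250,165). Next I'll measure positions and zoom in on the stand.

Run:
```python
from h import *
T=np.load('pics/top0.png.npz');S=np.load('pics/side0.png.npz')
W=cloud(T);V=cloud(S)
for u,v in[(411,202),(355,218),(372,181),(358,155),(398,156),(353,253),(400,268),(433,263)]:
    print((u,v),np.round(np.nanmedian(W[v-2:v+3,u-2:u+3].reshape(-1,3),axis=0),4))
# cap points
m=(np.abs(W[...,2]-.095)<.006); 
n,l,s,c=cv2.connectedComponentsWithStats(m.astype(np.uint8))
for i in range(1,n):
    if s[i,4]>40: 
        q=W[l==i];print(c[i],s[i,4],np.round(q.min(0),3),np.round(q.max(0),3))
im=cv2.imread('pics/top0.png')[110:220,180:310];cv2.imwrite('pics/topz.png',cv2.resize(im,None,fx=5,fy=5,interpolation=3))
im=cv2.imread('pics/side0.png')[140:310,180:310];cv2.imwrite('pics/sidez.png',cv2.resize(im,None,fx=3.5,fy=3.5,interpolation=3))
```

```text
(411, 202) [ 0.518  -0.2812  0.0952]
(355, 218) [ 0.4762 -0.1445  0.119 ]
(372, 181) [ 0.5685 -0.1872  0.0951]
(358, 155) [ 0.6328 -0.1533  0.0947]
(398, 156) [ 0.6303 -0.251   0.0948]
(353, 253) [ 0.3946 -0.1461  0.006 ]
(400, 268) [ 0.358  -0.2635  0.0246]
(433, 263) [ 0.3723 -0.331   0.0944]
[495.43307087  18.88188976] 127 [ 0.967 -0.536  0.089] [ 1.026 -0.479  0.101]
[466.90909091  42.53719008] 121 [ 0.906 -0.46   0.089] [ 0.956 -0.407  0.101]
[ 99.31128405 136.59338521] 514 [0.432 0.452 0.089] [0.94  0.529 0.101]
[524.69642857  49.24107143] 112 [ 0.887 -0.605  0.089] [ 0.942 -0.55   0.101]
[609.69047619  58.69047619] 42 [ 0.849 -0.781  0.09 ] [ 0.914 -0.776  0.1  ]
[432.47530864  64.40740741] 162 [ 0.848 -0.356  0.089] [ 0.882 -0.321  0.1  ]
[163.96296296  83.77777778] 54 [0.793 0.323 0.089] [0.842 0.349 0.101]
[616.41071429 136.00892857] 224 [ 0.533 -0.807  0.089] [ 0.844 -0.776  0.101]
[170.67901235 104.97530864] 81 [0.721 0.282 0.089] [0.792 0.332 0.096]
[358.1745283  151.47169811] 212 [ 0.622 -0.173  0.089] [ 0.661 -0.134  0.1  ]
[397.97674419 153.        ] 215 [ 0.618 -0.271  0.089] [ 0.659 -0.231  0.098]
[279.74468085 155.45744681] 94 [0.615 0.026 0.089] [0.645 0.05  0.101]
[260.79279279 157.9954955 ] 222 [0.603 0.058 0.089] [0.643 0.111 0.101]
[235.62801932 162.11111111] 207 [0.589 0.121 0.089] [0.632 0.177 0.101]
[373.10550459 179.5       ] 218 [ 0.552 -0.209  0.089] [ 0.592 -0.17   0.101]
[411.28444444 200.87111111] 225 [ 0.501 -0.301  0.089] [ 0.54  -0.262  0.099]
[437.56034483 263.15086207] 232 [ 0.354 -0.363  0.089] [ 0.391 -0.322  0.101]
```

View pics/topz.png

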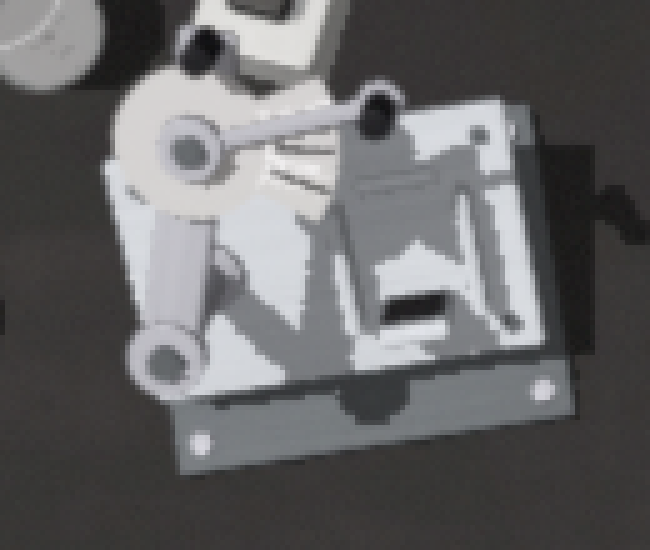

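View pics/sidez.png

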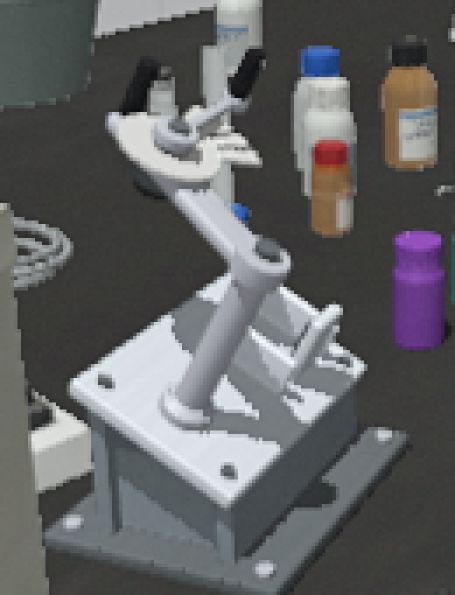

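```bash
cat > fit.py <<'E'
from h import *
T=np.load('pics/top0.png.npz');S=np.load('pics/side0.png.npz')
W=cloud(T);V=cloud(S)
for nm,C in(('top',W),('side',V)):
    P=C.reshape(-1,3);P=P[np.isfinite(P).all(1)]
    m=(P[:,0]>.48)&(P[:,0]<.75)&(P[:,1]>0)&(P[:,1]<.24)&(P[:,2]>.04)&(P[:,2]<.3)
    P=P[m]
    best=None
    for psi in np.radians(np.arange(-30,31,.25)):
        n=np.array([-np.sin(np.radians(28))*np.cos(psi),-np.sin(np.radians(28))*np.sin(psi),np.cos(np.radians(28))])
        h=P@n; H,e=np.histogram(h,bins=np.arange(-.5,.5,.002)); H2=H[:-1]+H[1:]
        k=H2.argmax()
        if best is None or H2[k]>best[0]: best=(H2[k],np.degrees(psi),e[k+1],n)
    b=best
    inl=P[abs(P@b[3]-b[2])<.004]
    c=inl.mean(0);u,s,vt=np.linalg.svd(inl-c);n=vt[2]*np.sign(vt[2][2])
    print(nm,b[:3],len(inl),'lsq normal tilt',np.degrees(np.arccos(n[2])),'yaw',np.degrees(np.arctan2(-n[1],-n[0])),'h',c@n)
def frame(psi):
    t=np.radians(28);c,s=np.cos(psi),np.sin(psi)
    z=np.array([-np.sin(t)*c,-np.sin(t)*s,np.cos(t)]);y=np.array([-s,c,0]);x=np.cross(y,z)
    return np.stack([x,y,z],1)
E
python3 fit.py
```

```text
top (np.int64(1546), np.float64(9.5), np.float64(-0.21199999999999974)) 2234 lsq normal tilt 27.89402800468807 yaw 9.490255042840193 h -0.21051729264942368
side (np.int64(1762), np.float64(8.75), np.float64(-0.20999999999999974)) 1966 lsq normal tilt 28.025935692756974 yaw 8.989985799365277 h -0.21046738773762932
```

```bash
cat >> fit.py <<'E'
psi=np.radians(9.25);M=frame(psi)
n=M[:,2]; h=-.2105
# provisional origin: on plane, z=.095; pick y-> any; use O0 st plane & z=.095 nearest (0.6,0.08)
O=np.array([.6,.08,.095]); d=h-O@n; ex=np.array([np.cos(psi),np.sin(psi),0]); O=O+ex*(d/(n@ex)); print('O0',O)
for nm,C in(('top',W),('side',V)):
    L=(C-O)@M; im=np.load(f'pics/{nm}0.png.npz')['image']
    P=L.reshape(-1,3);col=im.reshape(-1,3);k=np.isfinite(P).all(1);P=P[k];col=col[k]
    def ext(z0,z1,x0=-.1,x1=.15,y0=-.15,y1=.15):
        q=P[(P[:,2]>z0)&(P[:,2]<z1)&(P[:,0]>x0)&(P[:,0]<x1)&(P[:,1]>y0)&(P[:,1]<y1)]
        return len(q),np.round(np.percentile(q,[1,50,99],axis=0)[:, :2],4).tolist() if len(q) else None
    print(nm,'deck',ext(-.004,.004))
    print(nm,'nut',ext(.133,.143,-.05,.05,.05,.15),'barTop',ext(.123,.13,-.1,.2,0,.2))
    print(nm,'wall30',ext(.026,.034,-.06,.06,-.08,.08),'rest55',ext(.050,.058,-.08,.06,-.08,.08))
    print(nm,'>.15',ext(.15,.2))
    # BEV height map
    B=np.zeros((300,300,3),np.uint8);o=np.argsort(P[:,2])
    for p,c in zip(P[o],col[o]):
        if -.02<p[2]<.2:
            r=int(150-p[0]*1000);cc=int(150-p[1]*1000)
            if 1<=r<299 and 1<=cc<299:B[r-1:r+2,cc-1:cc+2]=c[::-1]
    B=cv2.resize(B,None,fx=2,fy=2,interpolation=0)
    for i in range(0,600,100): cv2.putText(B,str(150-i//2),(0,i+10),0,.35,(0,255,255));cv2.putText(B,str(150-i//2),(i,10),0,.35,(0,255,0))
    cv2.imwrite(f'pics/bev_{nm}.png',B)
E
python3 fit.py
```

```text
top (np.int64(1546), np.float64(9.5), np.float64(-0.21199999999999974)) 2234 lsq normal tilt 27.89402800468807 yaw 9.490255042840193 h -0.21051729264942368
side (np.int64(1762), np.float64(8.75), np.float64(-0.20999999999999974)) 1966 lsq normal tilt 28.025935692756974 yaw 8.989985799365277 h -0.21046738773762932
O0 [0.62170233 0.08353445 0.095     ]
top deck (2187, [[-0.0596, -0.0565], [-0.0032, 0.0179], [0.0616, 0.1348]])
top nut (58, [[-0.0109, 0.0896], [0.0019, 0.0988], [0.0146, 0.1119]]) barTop (349, [[-0.0108, 0.0146], [0.0399, 0.0849], [0.1411, 0.1104]])
top wall30 (144, [[-0.0324, -0.0352], [-0.005, -0.0224], [0.0274, 0.0341]]) rest55 (57, [[-0.0325, -0.0167], [-0.0272, -0.0004], [-0.022, 0.0146]])
top >.15 (132, [[0.0887, -0.0221], [0.1056, 0.0479], [0.1415, 0.072]])
side deck (1967, [[-0.0614, -0.048], [-0.0126, 0.0748], [0.061, 0.1373]])
side nut (44, [[-0.0115, 0.0905], [-0.0018, 0.1021], [0.0066, 0.1123]]) barTop (265, [[-0.0157, 0.0586], [0.0406, 0.0897], [0.1379, 0.1166]])
side wall30 (109, [[-0.0348, -0.0343], [-0.0124, 0.0157], [0.0163, 0.0357]]) rest55 (39, [[-0.0346, -0.015], [-0.0307, 0.0054], [-0.0255, 0.0179]])
side >.15 (169, [[0.0886, -0.02], [0.1013, -0.0076], [0.1386, 0.0725]])
```

```bash
python3 -c "
import cv2,numpy as np
a=cv2.imread('pics/bev_top.png');b=cv2.imread('pics/bev_side.png')
cv2.imwrite('pics/bev.png',cv2.resize(np.hstack([a,b]),(800,400)))"
```

```text
(no output)
```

View pics/bev_top.png

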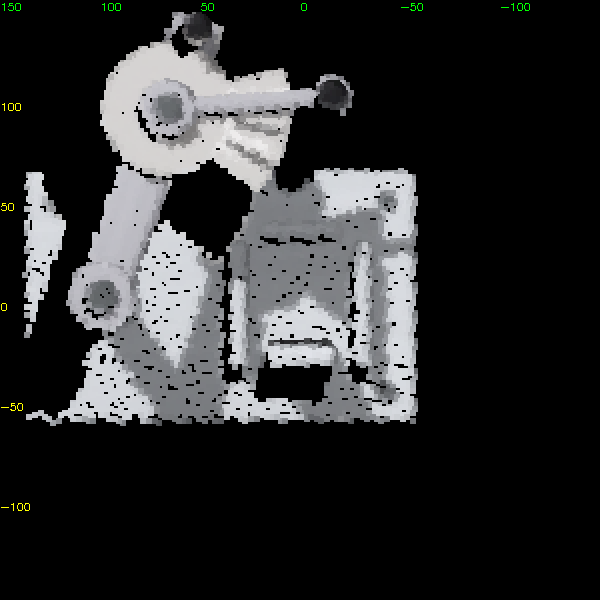

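View pics/bev_side.png

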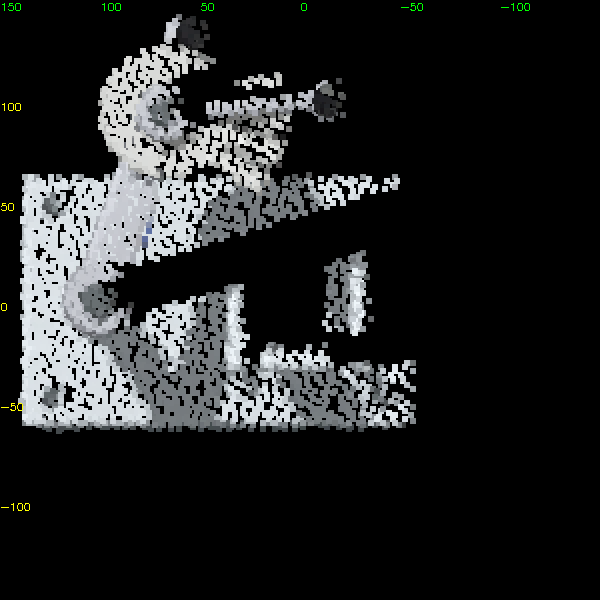

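Run:
```python
from h import *
s=st()
A=R.from_quat(s['eef_rot']).as_matrix();print(np.round(A,3))
d=np.load('pics/wrist0.png.npz');print(np.round(A.T@(d['eye']-s['ee_pos']),4))
print(np.round(A.T@R.from_quat(d['orientation']).as_matrix(),3))
print(np.degrees(np.arctan2(A[1,2],A[0,2])))
```

```text
0.15 [ 0.1817 -0.5451  0.3032] [-0.1133  0.6985 -0.6974  0.1132] [-0.1  0.5  0.6] 0.08582168707711342
[[-0.949 -0.     0.316]
 [-0.316  0.002 -0.949]
 [-0.    -1.    -0.002]]
[-0.0841 -0.0693 -0.0004]
[[ 0.     0.946  0.323]
 [ 0.    -0.323  0.946]
 [ 1.    -0.    -0.   ]]
-71.56177367952112
```

Call:
{"op": "arm_command", "data": {"commands": [[[1.4, 1.1, 0, 0, 0, 7.1, 8.5], [1.4, 1.1, 0, 0, 0, 7.1, 8.5], [1.4, 1.1, 0, 0, 0, 7.1, 8.5], [1.4, 1.1, 0, 0, 0, 7.1, 8.5], [1.4, 1.1, 0, 0, 0, 7.1, 8.5], [1.4, 1.1, 0, 0, 0, 7.1, 8.5], [1.4, 1.1, 0, 0, 0, 7.1, 8.5], [1.4, 1.1, 0, 0, 0, 7.1, 8.5]]]}}

```text
time_s: 0.82
ee_pos: [0.2943, -0.4567, 0.3036]
eef_rot: [-0.433, 0.559, -0.559, 0.433]
ft_force: [1.1, 1.1, -0.0]
width: 0.085
```

```bash
cat > plan.py <<'E'
from h import *
from fit0 import *
# goto(pos,Rm): print remaining shift cm & rotvec deg
def go(pos,Rm,s=None):
    s=s or ctrl.state()
    A=R.from_quat(s['eef_rot']).as_matrix()
    print('shift cm',np.round((np.asarray(pos)-s['ee_pos'])*100,2),'rot',np.round(R.from_matrix(Rm@A.T).as_rotvec(degrees=True),2),'| j',np.round(s['joint_pos'],2),'F',np.round(s['ft_force'],1),'w',round(float(s['width']),4),'t',s['time_s'])
E
cat > fit0.py <<'E'
import numpy as np
def frame(psi):
    t=np.radians(28);c,s=np.cos(psi),np.sin(psi)
    z=np.array([-np.sin(t)*c,-np.sin(t)*s,np.cos(t)]);y=np.array([-s,c,0]);x=np.cross(y,z)
    return np.stack([x,y,z],1)
PSI=np.radians(9.25);M=frame(PSI);O=np.array([.622,.0837,.095])
def cw(p): return O+M@np.asarray(p,float)
def toolc(az):  # tool R with y=-z_c, jaw at cradle azimuth az deg
    a=np.radians(az);z=M@[np.cos(a),np.sin(a),0];y=-M[:,2];return np.stack([np.cross(y,z),y,z],1)
def toolv(az):
    a=np.radians(az);z=np.array([np.cos(a),np.sin(a),0]);y=np.array([0,0,-1.]);return np.stack([np.cross(y,z),y,z],1)
E
python3 - <<'E'
from plan import *
go([.5203,-.2815,.25],toolv(99.25))
# disc heights
for nm in('top','side'):
    d=np.load(f'pics/{nm}0.png.npz');L=(cloud(d)-O)@M;P=L.reshape(-1,3);im=d['image'].reshape(-1,3).astype(int)
    k=np.isfinite(P).all(1)&(np.hypot(P[:,0]-.098,P[:,1]-.068)<.06)&(P[:,2]>.1);Q=P[k];c=im[k]
    H,e=np.histogram(Q[:,2],bins=np.arange(.1,.2,.003));print(nm,list(zip(np.round(e,3),H)))
    k=np.isfinite(P).all(1)&(im.max(1)<60)&(P[:,2]>.13)&(P[:,2]<.2)&(P[:,0]>.05)&(P[:,0]<.18)&(abs(P[:,1])<.1)
    for lo,hi in((-.05,.02),(.03,.08)):
        q=P[k&(P[:,1]>lo)&(P[:,1]<hi)];print(nm,len(q),np.round(q.mean(0),4) if len(q) else'',np.round(q.min(0),4),np.round(q.max(0),4))
E
```

```text
shift cm [22.6  17.52 -5.36] rot [-1.0000e-02 -5.0000e-02  1.1367e+02] | j [-1.08  0.26  1.57  0.    1.31 -0.82] F [ 1.1  1.1 -0. ] w 0.085 t 0.8167
top [(np.float64(0.1), np.int64(0)), (np.float64(0.103), np.int64(0)), (np.float64(0.106), np.int64(0)), (np.float64(0.109), np.int64(0)), (np.float64(0.112), np.int64(0)), (np.float64(0.115), np.int64(1)), (np.float64(0.118), np.int64(8)), (np.float64(0.121), np.int64(40)), (np.float64(0.124), np.int64(88)), (np.float64(0.127), np.int64(56)), (np.float64(0.13), np.int64(165)), (np.float64(0.133), np.int64(487)), (np.float64(0.136), np.int64(144)), (np.float64(0.139), np.int64(20)), (np.float64(0.142), np.int64(67)), (np.float64(0.145), np.int64(87)), (np.float64(0.148), np.int64(42)), (np.float64(0.151), np.int64(16)), (np.float64(0.154), np.int64(6)), (np.float64(0.157), np.int64(6)), (np.float64(0.16), np.int64(2)), (np.float64(0.163), np.int64(12)), (np.float64(0.166), np.int64(22)), (np.float64(0.169), np.int64(3)), (np.float64(0.172), np.int64(0)), (np.float64(0.175), np.int64(0)), (np.float64(0.178), np.int64(0)), (np.float64(0.18
[... 949 characters left out ...]
float64(0.151), np.int64(27)), (np.float64(0.154), np.int64(8)), (np.float64(0.157), np.int64(9)), (np.float64(0.16), np.int64(6)), (np.float64(0.163), np.int64(7)), (np.float64(0.166), np.int64(18)), (np.float64(0.169), np.int64(2)), (np.float64(0.172), np.int64(0)), (np.float64(0.175), np.int64(0)), (np.float64(0.178), np.int64(0)), (np.float64(0.181), np.int64(0)), (np.float64(0.184), np.int64(0)), (np.float64(0.187), np.int64(0)), (np.float64(0.19), np.int64(0)), (np.float64(0.193), np.int64(0)), (np.float64(0.196), np.int64(0))]
side 85 [ 0.0975 -0.0113  0.1653] [ 0.0808 -0.0201  0.1363] [0.105  0.0085 0.1829]
side 103 [0.1322 0.0562 0.1522] [0.1261 0.0464 0.131 ] [0.1403 0.0606 0.1694]
```

Call:
{"op": "arm_command", "data": {"commands": [[[1.4, 1.1, -0.3, 0, 0, 7.1, 8.5], [1.4, 1.1, -0.3, 0, 0, 7.1, 8.5], [1.4, 1.1, -0.3, 0, 0, 7.1, 8.5], [1.4, 1.1, -0.3, 0, 0, 7.1, 8.5], [1.4, 1.1, -0.3, 0, 0, 7.1, 8.5], [1.4, 1.1, -0.3, 0, 0, 7.1, 8.5], [1.4, 1.1, -0.3, 0, 0, 7.1, 8.5], [1.4, 1.1, -0.3, 0, 0, 7.1, 8.5]]]}}

```text
time_s: 1.48
ee_pos: [0.4063, -0.3687, 0.2795]
eef_rot: [-0.647, 0.286, -0.285, 0.647]
ft_force: [-0.1, -0.2, -0.3]
width: 0.0852
```

Call:
{"op": "arm_command", "data": {"commands": [[[1.4, 1.1, -0.3, 0, 0, 7.1, 8.5], [1.4, 1.1, -0.3, 0, 0, 7.1, 8.5], [1.4, 1.1, -0.3, 0, 0, 7.1, 8.5], [1.4, 1.1, -0.3, 0, 0, 7.1, 8.5], [1.4, 1.1, -0.3, 0, 0, 7.1, 8.5], [1.4, 1.1, -0.3, 0, 0, 7.1, 8.5], [1.4, 1.0, -0.3, 0, 0, 7.1, 8.5], [0, 0, 0, 0, 0, 0, 8.5]]]}}

```text
time_s: 2.15
ee_pos: [0.5057, -0.2916, 0.258]
eef_rot: [-0.706, -0.013, 0.013, 0.708]
ft_force: [0.6, 0.6, 0.5]
width: 0.085
```

Run:
```python
from plan import *
go([.5203,-.2815,.112],toolv(99.25))
d=snap('wrist','wrist1.png')
```

```text
shift cm [  1.46   1.01 -14.6 ] rot [-0.1   0.01  7.15] | j [-0.6   0.36  1.55  0.    1.23 -2.2 ] F [0.6 0.6 0.5] w 0.085 t 2.15
```

View pics/wrist1.png

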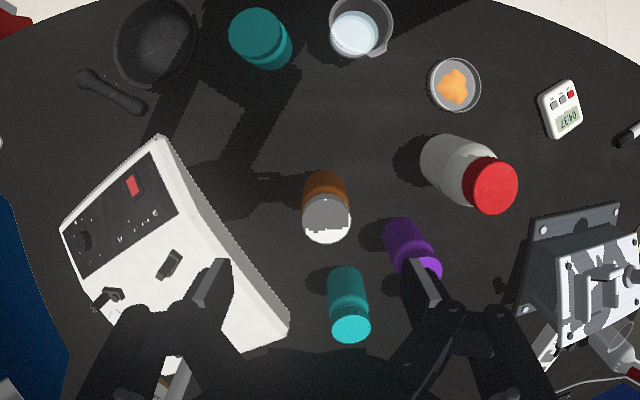

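The wrist view shows the brown bottle at (326,205), between the fingers, with nothing else in the jaw line. I'll align and descend.

Call:
{"op": "arm_command", "data": {"commands": [[[0.7, 0.5, 0, 0, 0, 4, 8.5], [0.7, 0.5, -1, 0, 0, 3.1, 8.5], [0, 0, -2.5, 0, 0, 0, 8.5], [0, 0, -3, 0, 0, 0, 8.5], [0, 0, -2.5, 0, 0, 0, 8.5], [0, 0, 0, 0, 0, 0, 8.5]]]}}

```text
time_s: 2.7
ee_pos: [0.5142, -0.2822, 0.1641]
eef_rot: [-0.703, -0.05, 0.057, 0.707]
ft_force: [-1.3, 1.6, -0.6]
width: 0.085
```

Run:
```python
from plan import *
go([.5203,-.2815,.112],toolv(99.25))
d=snap('wrist','wrist2.png')
```

```text
shift cm [ 0.61  0.07 -5.21] rot [-0.3  -0.52  0.57] | j [-0.57  0.46  1.65 -0.    1.04 -2.3 ] F [-1.3  1.6 -0.6] w 0.085 t 2.7
```

View pics/wrist2.png

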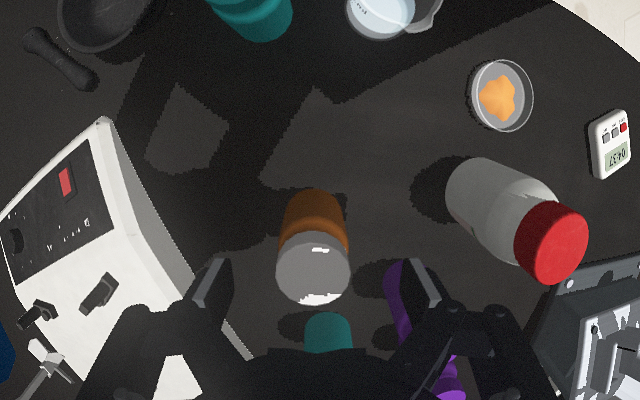

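The cap, at (313,268), is centred between the fingers. I'll descend the rest and close.

Call:
{"op": "arm_command", "data": {"commands": [[[0.3, 0, -1.5, 0, 0, 0.5, 8.5], [0.3, 0, -1.5, 0, 0, 0, 8.5], [0, 0, -1.5, 0, 0, 0, 8.5], [0, 0, -0.6, 0, 0, 0, 8.5], [0, 0, 0, 0, 0, 0, 8.5], [0, 0, 0, 0, 0, 0, 8.5]]]}}

```text
time_s: 3.25
ee_pos: [0.5242, -0.2841, 0.1191]
eef_rot: [0.705, 0.058, -0.057, -0.704]
ft_force: [-0.9, -0.2, 0.2]
width: 0.085
```

Run:
```python
from plan import *
go([.5203,-.2815,.112],toolv(99.25))
```

```text
shift cm [-0.39  0.26 -0.71] rot [ 0.05  0.06 -0.04] | j [-0.57  0.52  1.68 -0.    0.94 -2.3 ] F [-0.9 -0.2  0.2] w 0.085 t 3.25
```

Call:
{"op": "arm_command", "data": {"commands": [[[-0.4, 0.3, -0.6, 0, 0, 0, 8.5], [0, 0, 0, 0, 0, 0, 8.5], [0, 0, 0, 0, 0, 0, 4], [0, 0, 0, 0, 0, 0, 4], [0, 0, 0, 0, 0, 0, 4], [0, 0, 0, 0, 0, 0, 4], [0, 0, 0, 0, 0, 0, 4], [0, 0, 0, 0, 0, 0, 4]]], "grip_force": 50}}

```text
time_s: 3.92
ee_pos: [0.5203, -0.2809, 0.1126]
eef_rot: [0.705, 0.058, -0.057, -0.704]
ft_force: [0.1, -0.7, 6.0]
width: 0.0439
```

Run:
```python
from plan import *
go([.5203,-.2815,.112],toolv(99.25))
```

```text
shift cm [-0.   -0.06 -0.06] rot [ 0.06  0.07 -0.09] | j [-0.57  0.53  1.7  -0.    0.92 -2.3 ] F [ 0.1 -0.7  6. ] w 0.0439 t 3.9167
```

Run:
```python
from plan import *
go(cw([-.001,0,.1126+.09]),toolc(90)); print(cw([-.001,0,.2026]),cw([-.001,0,.1126]))
```

```text
shift cm [ 0.69 34.92 16.08] rot [  4.58 -27.56  -0.07] | j [-0.57  0.53  1.7  -0.    0.92 -2.3 ] F [ 0.1 -0.7  6. ] w 0.0439 t 3.9167
[0.52725044 0.06826905 0.27341571] [0.56895344 0.07506082 0.19395043]
```

Call:
{"op": "arm_command", "data": {"commands": [[[0, 0, 1, 0, 0, 0, 4], [0, 0, 2, 0, 0, 0, 4], [0, 0, 3, 0, 0, 0, 4], [0, 0, 3, 0, 0, 0, 4], [0, 0, 3, 0, 0, 0, 4], [0, 0, 3, 0, 0, 0, 4], [0, 0.5, 2, 0, 0, 0, 4], [0, 1, 1, 0, 0, 0, 4]]]}}

```text
time_s: 4.58
ee_pos: [0.5208, -0.2666, 0.2955]
eef_rot: [0.706, 0.059, -0.056, -0.704]
ft_force: [-0.5, 0.7, -0.7]
width: 0.0434
```

Run:
```python
from plan import *
go(cw([-.001,0,.1126+.09]),toolc(90))
```

```text
shift cm [ 0.64 33.48 -2.21] rot [  4.69 -27.36   0.03] | j [-0.55  0.32  1.5  -0.    1.31 -2.28] F [-0.5  0.7 -0.7] w 0.0434 t 4.5833
```

Call:
{"op": "arm_command", "data": {"commands": [[[0, 2, 0.5, 0, 0, 0, 4], [0, 2.5, 0.5, 0, 0, 0, 4], [0, 2.5, 0, 0, 0, 0, 4], [0, 2.5, 0, 0, -2, 0, 4], [0, 2.5, 0, 0.5, -3, 0, 4], [0, 2.5, 0, 0.5, -3, 0, 4], [0, 2.5, 0, 0.5, -3, 0, 4], [0, 2.5, 0, 0.5, -3, 0, 4]]]}}

```text
time_s: 5.25
ee_pos: [0.5185, -0.0684, 0.3008]
eef_rot: [-0.693, -0.144, -0.03, 0.705]
ft_force: [0.2, 0.6, -1.1]
width: 0.0439
```

Call:
{"op": "arm_command", "data": {"commands": [[[0, 2.5, 0, 0.5, -3, 0, 4], [0.2, 2.5, 0, 0.5, -3, 0, 4], [0.2, 2.5, 0, 0.5, -3, 0, 4], [0.2, 2, -0.2, 0.5, -2, 0, 4], [0, 1, -0.5, 0.5, -2, 0, 4], [0, 0.5, -0.5, 0, 0, 0, 4], [0, 0, 0, 0, 0, 0, 4], [0, 0, 0, 0, 0, 0, 4]]]}}

```text
time_s: 5.92
ee_pos: [0.5251, 0.0398, 0.289]
eef_rot: [-0.671, -0.221, -0.11, 0.699]
ft_force: [0.5, 0.2, -1.3]
width: 0.0436
```

Run:
```python
from plan import *
go(cw([-.001,0,.1126+.09]),toolc(90))
snap('side','side3.png');snap('top','top3.png')
a=cv2.imread('pics/side3.png')[100:320,150:370];b=cv2.imread('pics/top3.png')[80:220,170:310]
cv2.imwrite('pics/c3.png',np.hstack([cv2.resize(a,(400,400)),cv2.resize(b,(400,400))]))
```

```text
shift cm [ 0.21  2.85 -1.55] rot [ 0.02 -0.81 -0.02] | j [-0.06  0.1   1.93  0.17  0.66 -1.91] F [ 0.5  0.2 -1.3] w 0.0436 t 5.9167
```

View pics/c3.png

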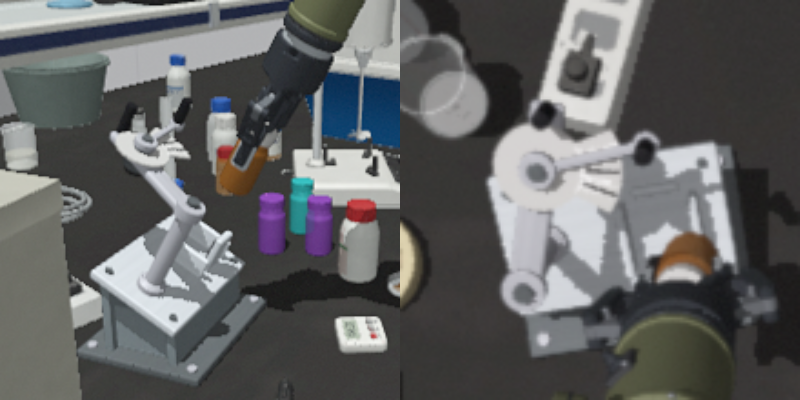

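The bottle is held tilted to the deck angle, just short of the pocket. I'll align over the pocket, then descend along the deck normal.

Call:
{"op": "arm_command", "data": {"commands": [[[0.2, 1.4, -0.7, 0, -0.8, 0, 4], [0, 1.4, -0.8, 0, 0, 0, 4], [0, 0, 0, 0, 0, 0, 4], [0, 0, 0, 0, 0, 0, 4]]]}}

```text
time_s: 6.35
ee_pos: [0.528, 0.0673, 0.2746]
eef_rot: [-0.67, -0.226, -0.116, 0.697]
ft_force: [0.5, 1.0, -0.2]
width: 0.0437
```

Run:
```python
from plan import *
go(cw([-.001,0,.1126+.035]),toolc(90))
# check bottle pose using wrist cam
snap('wrist','wrist4.png');d=snap('side','side4.png')
L=(cloud(d)-O)@M;im=d['image'].astype(int)
k=(im[...,0]>im[...,2]*1.8)&(im[...,0]>60)&np.isfinite(L).all(-1)&(abs(L[...,0])<.08)&(abs(L[...,1])<.08)
q=L[k];print(len(q),np.percentile(q,[2,50,98],axis=0))
```

```text
shift cm [ 2.47  0.51 -4.98] rot [0.04 0.1  0.  ] | j [ 0.01  0.12  1.95  0.13  0.59 -1.82] F [ 0.5  1.  -0.2] w 0.0437 t 6.35
374 [[-0.0214754  -0.00361456  0.09432344]
 [-0.01107387  0.01388951  0.1196558 ]
 [ 0.01993023  0.02074328  0.16465597]]
```

View pics/wrist4.png

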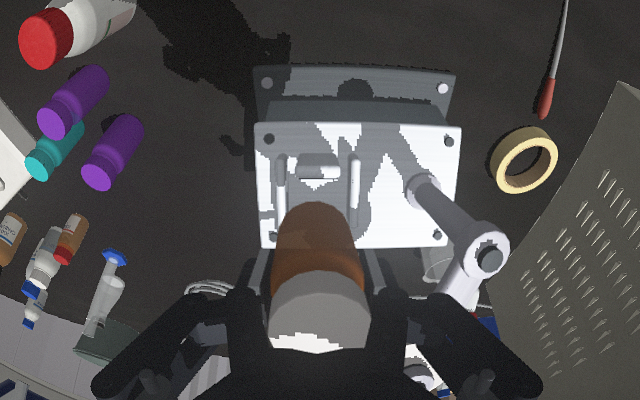

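The foot measures about 0.092 above the deck, centred on the pocket as planned. I'll descend.

Call:
{"op": "arm_command", "data": {"commands": [[[0.6, 0.1, -1.2, 0, 0, 0, 4], [0.6, 0.1, -1.2, 0, 0, 0, 4], [0.6, 0.1, -1.2, 0, 0, 0, 4], [0.6, 0.2, -1.2, 0, 0, 0, 4], [0, 0, 0, 0, 0, 0, 4], [0, 0, 0, 0, 0, 0, 4]]]}}

```text
time_s: 6.95
ee_pos: [0.5521, 0.0718, 0.2268]
eef_rot: [-0.67, -0.226, -0.116, 0.697]
ft_force: [-0.4, -0.3, -1.7]
width: 0.0434
```

Run:
```python
from plan import *
go(cw([-.001,0,.1126+.002]),toolc(90))
d=snap('side','side5.png')
cv2.imwrite('pics/s5.png',cv2.resize(cv2.imread('pics/side5.png')[130:310,180:330],(660,792))[:600])
```

```text
shift cm [ 1.59  0.31 -3.1 ] rot [0.02 0.12 0.08] | j [ 0.02  0.22  1.98  0.15  0.46 -1.83] F [-0.4 -0.3 -1.7] w 0.0434 t 6.95
```

View pics/s5.png

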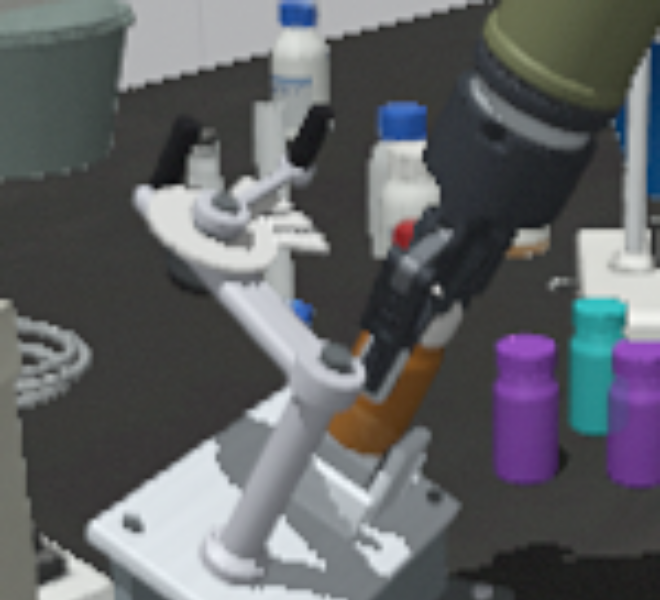

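Call:
{"op": "arm_command", "data": {"commands": [[[0.5, 0.1, -0.7, 0, 0, 0, 4], [0.5, 0.1, -0.8, 0, 0, 0, 4], [0.4, 0.1, -0.8, 0, 0, 0, 4], [0.3, 0, -0.6, 0, 0, 0, 4], [0, 0, 0, 0, 0, 0, 4], [0, 0, 0, 0, 0, 0, 4]]]}}

```text
time_s: 7.5
ee_pos: [0.5686, 0.0756, 0.1969]
eef_rot: [-0.67, -0.226, -0.116, 0.697]
ft_force: [0.2, 0.1, -1.5]
width: 0.0439
```

Run:
```python
from plan import *
go(cw([-.0,0,.1126+.0]),toolc(90));print((ctrl.state()['ee_pos']-O)@M)
```

```text
shift cm [ 0.12 -0.04 -0.25] rot [0.01 0.06 0.03] | j [ 0.03  0.29  1.98  0.17  0.39 -1.85] F [ 0.2  0.1 -1.5] w 0.0439 t 7.5
[0.00015891 0.00056111 0.11533948]
```

Call:
{"op": "arm_command", "data": {"commands": [[[0.1, 0, -0.15, 0, 0, 0, 4], [-0.05, -0.05, -0.2, 0, 0, 0, 4], [-0.1, 0, -0.1, 0, 0, 0, 4], [0, 0, 0, 0, 0, 0, 4]]]}}

```text
time_s: 7.83
ee_pos: [0.5683, 0.075, 0.1936]
eef_rot: [-0.67, -0.227, -0.117, 0.697]
ft_force: [0.4, 0.6, -1.1]
width: 0.043
```

Run:
```python
from plan import *
go(cw([-.0025,0,.1126+.0]),toolc(90));s=ctrl.state();print((s['ee_pos']-O)@M,s['ft_force']@M)
```

```text
shift cm [-0.07 -0.01 -0.04] rot [0.01 0.2  0.04] | j [ 0.02  0.29  1.99  0.17  0.38 -1.85] F [ 0.4  0.6 -1.1] w 0.043 t 7.8333
[-1.74929396e-03 -4.08171307e-07  1.12603084e-01] [-0.10281288  0.4980447  -1.22298306]
```

Call:
{"op": "arm_command", "data": {"commands": [[[0.05, 0, -0.1, 0, 0, 0, 4], [-0.05, 0, -0.1, 0, 0, 0, 4], [0, 0, 0, 0, 0, 0, 4]]]}}

```text
time_s: 8.08
ee_pos: [0.5683, 0.0749, 0.1933]
eef_rot: [-0.67, -0.228, -0.117, 0.697]
ft_force: [-7.0, -2.2, 12.1]
width: 0.0436
```

Run:
```python
from plan import *
s=ctrl.state();print((s['ee_pos']-O)@M,s['ft_force']@M)
```

```text
[-1.88432963e-03 -3.95992819e-05  1.12299548e-01] [-0.75211094 -1.03665896 14.13419877]
```

The foot is down on the floor, with 14 N along the deck normal. I'll release.

Call:
{"op": "arm_command", "data": {"commands": [[[0, 0, 0, 0, 0, 0, 6.5], [0, 0, 0, 0, 0, 0, 6.5], [0, 0, 0, 0, 0, 0, 6.5], [0, 0, 0, 0, 0, 0, 6.5], [-0.5, -0.1, 1, 0, 0, 0, 6.5], [-0.8, -0.1, 1.5, 0, 0, 0, 6.5], [-1, -0.2, 2, 0, 0, 0, 6.5], [-1, -0.2, 2, 0, 0, 0, 6.5]]]}}

```text
time_s: 8.75
ee_pos: [0.5344, 0.0689, 0.2568]
eef_rot: [-0.67, -0.226, -0.116, 0.697]
ft_force: [0.7, 0.2, 0.2]
width: 0.0649
```

Call:
{"op": "arm_command", "data": {"commands": [[[-1, -0.2, 2, 0, 0, 0, 5], [-1, -0.2, 2, 0, 0, 0, 4], [-0.5, 0, 1.5, 0, 0, 0, 4], [0, 0, 0, 0, 0, 0, 4], [0, 0, 0, 0, 0, 0, 4]]]}}

```text
time_s: 9.17
ee_pos: [0.5104, 0.0649, 0.3129]
eef_rot: [-0.67, -0.228, -0.117, 0.697]
ft_force: [0.3, -0.2, -0.8]
width: 0.0402
```

Run:
```python
from plan import *
s=ctrl.state();print(s['time_s'],(s['ee_pos']-O)@M,s['ft_force']@M)
d=snap('side','side6.png')
snap('wrist','wrist6.png')
L=(cloud(d)-O)@M;im=d['image'].astype(int)
k=(im[...,0]>im[...,2]*1.8)&(im[...,0]>60)&np.isfinite(L).all(-1)&(abs(L[...,0])<.08)&(abs(L[...,1])<.08)
q=L[k];print(len(q),np.percentile(q,[2,50,98],axis=0))
a=cv2.imread('pics/side6.png')[130:310,180:330];b=cv2.imread('pics/wrist6.png')[50:350,150:450]
cv2.imwrite('pics/c6.png',np.hstack([cv2.resize(a,(400,480)),cv2.resize(b,(400,480))]))
```

```text
9.1667 [ 0.00237222 -0.00058645  0.24551244] [-0.1606731  -0.28593262 -0.87492093]
277 [[-0.02359252  0.00108302  0.02278351]
 [-0.00984103  0.01678651  0.05065206]
 [ 0.00891117  0.02163947  0.07440056]]
```

View pics/c6.png

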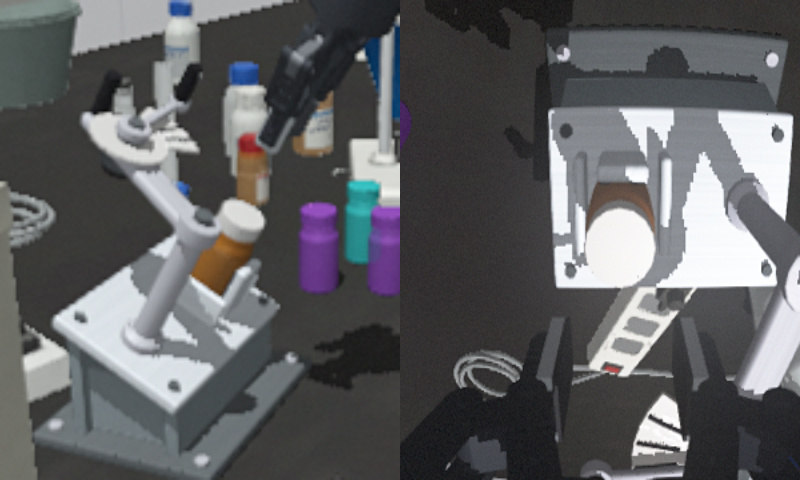

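The bottle stands seated against the rest: body z runs to 0.074 and its x is consistent. Next is the bar pin.

```bash
cat >> plan.py <<'E'
def pin(th): return np.array([.142*np.sin(th),.1-.142*np.cos(th)])
E
python3 - <<'E'
from plan import *
th=1.24;p=pin(th);print(p)
go(cw([*p,.29]),toolc(71))
E
```

```text
[0.13430133 0.05387893]
shift cm [ 8.61  6.91 10.34] rot [  8.83   1.52 -16.74] | j [ 0.    0.05  1.93  0.12  0.69 -1.8 ] F [ 0.1 -0.3  0.3] w 0.0401 t 9.2667
```

Call:
{"op": "arm_command", "data": {"commands": [[[0, 0.5, 2, 0, 0, 0, 3.5], [0.8, 1, 2, 1.5, 0.3, -3, 3.5], [1.3, 1.1, 1.5, 1.5, 0.3, -3, 3.5], [1.3, 1.1, 1.5, 1.5, 0.3, -3, 3.5], [1.3, 1.1, 1.2, 1.5, 0.3, -3, 3.5], [1.3, 1.1, 1.1, 1.5, 0.3, -3, 3.5], [1.3, 1, 1, 1.3, 0, -1.7, 3.5], [1.3, 0, 0, 0, 0, 0, 3.5]]]}}

```text
time_s: 9.93
ee_pos: [0.5981, 0.1358, 0.4151]
eef_rot: [-0.641, -0.109, -0.224, 0.726]
ft_force: [0.4, -0.3, -0.0]
width: 0.0349
```

Call:
{"op": "arm_command", "data": {"commands": [[[0, 0, 0, 0, 0, 0, 3.5], [0, 0, 0, 0, 0, 0, 3.5]]]}}

```text
time_s: 10.1
ee_pos: [0.5962, 0.1336, 0.4117]
eef_rot: [-0.643, -0.107, -0.222, 0.725]
ft_force: [1.0, 0.4, -0.8]
width: 0.035
```

Run:
```python
from plan import *
p=pin(1.24)
go(cw([*p,.29]),toolc(71))
snap('wrist','wrist7.png')
d=snap('side','side7.png');d=snap('top','top7.png')
a=cv2.imread('pics/side7.png')[100:310,150:330];b=cv2.imread('pics/wrist7.png')[100:400,170:470]
cv2.imwrite('pics/c7.png',np.hstack([cv2.resize(a,(400,480)),cv2.resize(b,(400,480))]))
```

```text
shift cm [-0.02  0.05  0.24] rot [ 0.11 -0.22 -0.08] | j [ 0.15  0.11  1.58  0.01  0.96 -1.26] F [ 1.   0.4 -0.8] w 0.035 t 10.1
```

View pics/c7.png

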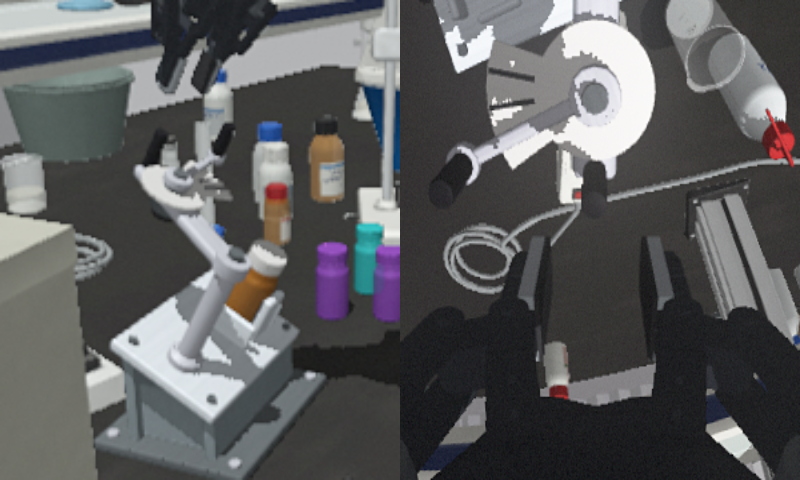

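The pin lies midway between the fingers at crop (595,190). I'll descend along its axis.

Call:
{"op": "arm_command", "data": {"commands": [[[0.6, 0.1, -1.1, 0, 0, 0, 3.5], [0.8, 0.1, -1.5, 0, 0, 0, 3.5], [0.8, 0.2, -1.5, 0, 0, 0, 3.5], [0.8, 0.1, -1.5, 0, 0, 0, 3.5], [0.5, 0.1, -0.9, 0, 0, 0, 3.5], [0, 0, 0, 0, 0, 0, 3.5], [0, 0, 0, 0, 0, 0, 3.5]]]}}

```text
time_s: 10.83
ee_pos: [0.631, 0.1398, 0.3482]
eef_rot: [-0.642, -0.107, -0.223, 0.725]
ft_force: [0.3, 1.0, 0.6]
width: 0.035
```

Run:
```python
from plan import *
p=pin(1.24)
go(cw([*p,.214]),toolc(71))
snap('wrist','wrist8.png')
d=snap('side','side8.png')
a=cv2.imread('pics/side8.png')[100:310,150:330];b=cv2.imread('pics/wrist8.png')[100:400,170:470]
cv2.imwrite('pics/c8.png',np.hstack([cv2.resize(a,(400,480)),cv2.resize(b,(400,480))]))
```

```text
shift cm [ 0.02 -0.   -0.12] rot [ 0.04 -0.08 -0.04] | j [ 0.15  0.2   1.63  0.01  0.82 -1.25] F [0.3 1.  0.6] w 0.035 t 10.8333
```

View pics/c8.png

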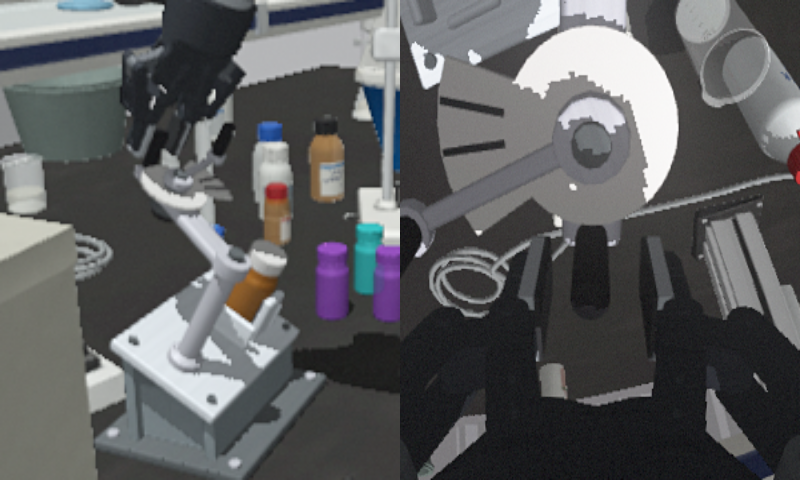

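The pin is between the pads. I'll close on it.

Call:
{"op": "arm_command", "data": {"commands": [[[0, 0, -0.1, 0, 0, 0, 1.2], [0, 0, 0, 0, 0, 0, 1.2], [0, 0, 0, 0, 0, 0, 1.2], [0, 0, 0, 0, 0, 0, 1.2], [0, 0, 0, 0, 0, 0, 1.2]]], "grip_force": 25}}

```text
time_s: 11.35
ee_pos: [0.6315, 0.1398, 0.3496]
eef_rot: [-0.642, -0.109, -0.225, 0.725]
ft_force: [-2.7, -2.6, 5.0]
width: 0.0133
```

Run:
```python
from plan import *
s=ctrl.state();q=(s['ee_pos']-O)@M;print(s['time_s'],s['width'],q,s['ft_force']@M)
A=R.from_quat(s['eef_rot']).as_matrix()
g=(s['ee_pos']+.054*A[:,1]-O)@M;print('grasp',g,'theta',np.arctan2(g[0],.1-g[1]),np.hypot(g[0],.1-g[1]))
# waypoints: rows
th=np.arctan2(g[0],.1-g[1]);prev=cw(q);r=np.hypot(q[0],.1-q[1])
ths=list(np.arange(th-.1,0,-.1))+[0]
tot=[]
for t in ths:
    w=cw([r*np.sin(t),.1-r*np.cos(t),q[2]]);print(round(t,3),np.round((w-prev)*100,2));prev=w
print('rot/0.1 clockwise',np.round(-np.degrees(.1)*M[:,2],2))
```

```text
11.35 0.013280444825483028 [0.13572583 0.0538667  0.21618103] [-0.42931976 -2.11863176  5.85393807]
grasp [0.13585127 0.05383972 0.16218119] theta 1.2432501819572126 0.14347939751475366
1.143 [-0.25 -1.39 -0.25]
1.043 [-0.37 -1.35 -0.31]
0.943 [-0.49 -1.3  -0.37]
0.843 [-0.6  -1.23 -0.42]
0.743 [-0.71 -1.15 -0.47]
0.643 [-0.81 -1.06 -0.52]
0.543 [-0.91 -0.96 -0.56]
0.443 [-0.99 -0.85 -0.59]
0.343 [-1.07 -0.73 -0.62]
0.243 [-1.13 -0.6  -0.64]
0.143 [-1.18 -0.47 -0.66]
0.043 [-1.22 -0.33 -0.67]
0 [-0.54 -0.1  -0.29]
rot/0.1 clockwise [ 2.65  0.43 -5.06]
```

Call:
{"op": "arm_command", "data": {"commands": [[[-0.1, -0.7, -0.1, 1.3, 0.2, -2.5, 1.2], [-0.1, -0.7, -0.1, 1.3, 0.2, -2.5, 1.2], [-0.4, -1.4, -0.3, 2.6, 0.4, -5, 1.2], [-0.5, -1.3, -0.4, 2.6, 0.4, -5, 1.2], [-0.6, -1.2, -0.4, 2.7, 0.5, -5.1, 1.2], [-0.7, -1.2, -0.5, 2.7, 0.4, -5.1, 1.2]]]}}

```text
time_s: 11.85
ee_pos: [0.6073, 0.0752, 0.3313]
eef_rot: [-0.565, 0.075, -0.377, 0.73]
ft_force: [-5.4, 3.0, 5.6]
width: 0.0129
```

```bash
cat > bar.py <<'E'
from plan import *
s=ctrl.state();q=(s['ee_pos']-O)@M
A=R.from_quat(s['eef_rot']).as_matrix()
g=(s['ee_pos']+.054*A[:,1]-O)@M;th=np.arctan2(g[0],.1-g[1]);print(s['time_s'],s['width'],'F_c',s['ft_force']@M,'grasp',g,'theta',th,np.hypot(g[0],.1-g[1]))
jz=A[:,2]@M;print('jaw az',np.degrees(np.arctan2(jz[1],jz[0])),'want',np.degrees(th))
prev=s['ee_pos']
for t in list(np.arange(th-.1,0,-.1))+[0,-.05]:
    w=cw([.1428*np.sin(t),.1-.1428*np.cos(t),.2155]);print(round(t,3),np.round((w-prev)*100,2));prev=w
go(cw([0,.1-.1428,.2155]),toolc(0))
E
python3 bar.py
```

```text
11.85 0.012932338425398537 F_c [-1.63322183  3.77534071  7.19573126] grasp [ 0.09709046 -0.00601334  0.16205832] theta 0.7414938098853218 0.14375460208697724
jaw az 42.22872785990156 want 42.48446584150478
0.641 [-0.84 -0.99 -0.59]
0.541 [-0.9  -0.95 -0.56]
0.441 [-0.99 -0.84 -0.59]
0.341 [-1.06 -0.72 -0.62]
0.241 [-1.13 -0.6  -0.64]
0.141 [-1.18 -0.47 -0.66]
0.041 [-1.22 -0.33 -0.67]
0 [-0.51 -0.1  -0.28]
-0.05 [-0.62 -0.08 -0.34]
shift cm [-7.83 -5.   -4.6 ] rot [ 19.58   3.34 -37.26] | j [ 0.02  0.17  1.72  0.09  0.77 -0.93] F [-5.4  3.   5.6] w 0.0129 t 11.85
```

Call:
{"op": "arm_command", "data": {"commands": [[[-0.8, -1.0, -0.5, 2.6, 0.4, -5, 1.2], [-0.9, -0.9, -0.6, 2.6, 0.4, -5, 1.2], [-1.0, -0.8, -0.6, 2.6, 0.4, -5, 1.2], [-1.1, -0.7, -0.6, 2.7, 0.5, -5.1, 1.2], [-1.1, -0.6, -0.6, 2.7, 0.4, -5.1, 1.2], [-0.8, -0.3, -0.5, 1.6, 0.3, -3, 1.2], [0, 0, 0, 0, 0, 0, 1.2]]]}}

```text
time_s: 12.43
ee_pos: [0.5498, 0.0302, 0.2973]
eef_rot: [-0.442, 0.271, -0.519, 0.68]
ft_force: [-3.7, -7.2, 5.8]
width: 0.013
```

```bash
python3 bar.py
```

```text
12.4333 0.012975754470689244 F_c [-1.50238668 -6.52126617  7.36116171] grasp [ 0.0245689  -0.04147364  0.16207953] theta 0.1719492070663152 0.1435911616161901
jaw az 10.451154397967779 want 9.851963855520932
0.072 [-1.19 -0.32 -0.72]
0 [-0.89 -0.18 -0.48]
-0.05 [-0.62 -0.08 -0.34]
shift cm [-2.08 -0.5  -1.2 ] rot [ 5.08  0.93 -9.09] | j [-0.08  0.12  1.89  0.18  0.67 -0.54] F [-3.7 -7.2  5.8] w 0.013 t 12.4333
```

Call:
{"op": "arm_command", "data": {"commands": [[[-0.7, -0.3, -0.4, 1.7, 0.3, -3, 1.2], [-0.7, -0.3, -0.4, 1.7, 0.3, -3, 1.2], [-0.6, -0.2, -0.4, 1.7, 0.3, -3, 1.2], [-0.3, 0, -0.2, 0, 0, 0, 1.2], [0, 0, 0, 0, 0, 0, 1.2], [0, 0, 0, 0, 0, 0, 1.2]]]}}

```text
time_s: 12.93
ee_pos: [0.5291, 0.0241, 0.2857]
eef_rot: [-0.391, 0.331, -0.555, 0.656]
ft_force: [-6.6, 0.5, 13.7]
width: 0.0131
```

```bash
python3 bar.py
```

```text
12.9333 0.013060005132399247 F_c [ 0.7428721   1.54100297 15.10453438] grasp [ 0.0004733  -0.04373926  0.16193337] theta 0.0032927399201414507 0.14374003865603066
jaw az 0.19435785109909118 want 0.18866010045834886
0 [-0.01  0.11 -0.04]
-0.05 [-0.62 -0.08 -0.34]
shift cm [-0.01  0.11 -0.04] rot [-0.14  0.35 -0.27] | j [-0.11  0.1   1.94  0.22  0.63 -0.42] F [-6.6  0.5 13.7] w 0.0131 t 12.9333
```

Call:
{"op": "arm_command", "data": {"commands": [[[-0.2, 0, 0.1, 0, 0, 0, 1.2], [-0.2, 0, 0, 0, 0, 0, 1.2], [-0.2, 0, -0.1, 0, 0, 0, 1.2], [0, 0, 0, 0, 0, 0, 1.2]]]}}

```text
time_s: 13.27
ee_pos: [0.5283, 0.024, 0.2859]
eef_rot: [-0.388, 0.33, -0.556, 0.657]
ft_force: [22.4, 5.9, -9.3]
width: 0.0129
```

```bash
python3 bar.py
```

```text
13.2667 0.012894864360840546 F_c [ 16.0173327    2.21334872 -19.04965227] grasp [ 0.00018784 -0.04371603  0.16246438] theta 0.0013070164059888235 0.14371615356541967
jaw az 0.1076823126326592 want 0.07488652381751693
0 [ 0.08  0.12 -0.06]
-0.05 [-0.62 -0.08 -0.34]
shift cm [ 0.08  0.12 -0.06] rot [-0.18  0.77 -0.15] | j [-0.11  0.1   1.95  0.23  0.62 -0.43] F [22.4  5.9 -9.3] w 0.0129 t 13.2667
```

The bar is on its stop: 16 N of push moves it no further and theta ≈ 0.001. I'll release and retreat.

Call:
{"op": "arm_command", "data": {"commands": [[[0.3, 0, 0, 0, 0, 0, 1.2], [0, 0, 0, 0, 0, 0, 3.2], [0, 0, 0, 0, 0, 0, 3.2], [0, 0, 0, 0, 0, 0, 3.2], [-0.5, -0.1, 1, 0, 0, 0, 3.2], [-0.9, -0.1, 1.7, 0, 0, 0, 3.2], [-1.2, -0.2, 2.2, 0, 0, 0, 3.2], [-1.2, -0.2, 2.2, 0, 0, 0, 3.2]]]}}

```text
time_s: 13.93
ee_pos: [0.4848, 0.0181, 0.3527]
eef_rot: [-0.394, 0.335, -0.552, 0.654]
ft_force: [0.6, 0.5, 0.1]
width: 0.0317
```

Call:
{"op": "arm_command", "data": {"commands": [[[-0.5, 0, 1, 0, 0, 0, 3.2], [0, 0, 0, 0, 0, 0, 3.2], [0, 0, 0, 0, 0, 0, 3.2]]]}}

```text
time_s: 14.18
ee_pos: [0.4808, 0.018, 0.3635]
eef_rot: [-0.393, 0.333, -0.553, 0.655]
ft_force: [0.1, 0.1, -0.0]
width: 0.0316
```

Run:
```python
from plan import *
s=st()
snap('wrist','wrist9.png')
d=snap('side','side9.png')
e=snap('top','top9.png')
a=cv2.imread('pics/side9.png')[120:310,170:330];b=cv2.imread('pics/wrist9.png')
cv2.imwrite('pics/c9.png',np.hstack([cv2.resize(a,(320,380)),cv2.resize(b,(480,300))[:380] if 0 else cv2.copyMakeBorder(cv2.resize(b,(480,300)),0,80,0,0,0)]))
for nm,dd in(('side',d),('top',e)):
    L=(cloud(dd)-O)@M;im=dd['image'].astype(int);P=L.reshape(-1,3);c=im.reshape(-1,3)
    k=np.isfinite(P).all(1)&(c.max(1)<60)&(P[:,2]>.13)&(P[:,2]<.19)
    for nme,x0,x1,y0,y1 in(('lever',-.12,-.04,-.08,.06),('bar',-.03,.03,-.08,-.02)):
        q=P[k&(P[:,0]>x0)&(P[:,0]<x1)&(P[:,1]>y0)&(P[:,1]<y1)];
        if len(q):print(nm,nme,len(q),np.median(q,0),q.min(0),q.max(0))
```

```text
14.1833 [0.4808 0.018  0.3635] [-0.3928  0.3334 -0.5531  0.6547] [ 0.1  0.1 -0. ] 0.03156721078021485
side lever 71 [-0.07541306 -0.02906305  0.16417929] [-0.08082767 -0.03456299  0.14683166] [-0.06906975 -0.02512778  0.18237768]
side bar 75 [-0.00118314 -0.03771786  0.15235486] [-0.00641681 -0.04436151  0.13191496] [ 0.00679686 -0.03406644  0.16909436]
top bar 33 [ 0.00635407 -0.04475394  0.15553673] [ 0.00028539 -0.04858748  0.13515354] [ 0.00876292 -0.0374948   0.16856624]
```

View pics/c9.png

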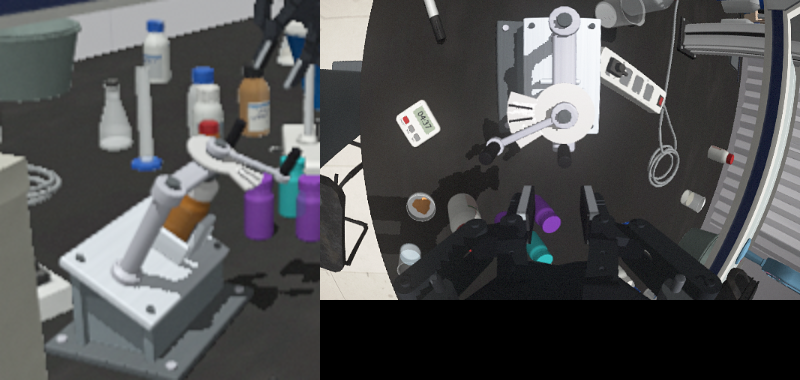

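Bar closed over the bottle. The lever pin is at about (-0.0745, -0.034) in the cradle frame, radius 0.082 as it should be, so the screw is at about 0.27.

```bash
cat >> plan.py <<'E'
def lev(a,r=.082):
    f=np.radians(-140)-a; return np.array([r*np.cos(f),r*np.sin(f)])
def ljaw(a): return -140-np.degrees(a)-90+180
E
python3 - <<'E'
from plan import *
a=.269;print(lev(a),ljaw(a))
go(cw([*lev(a),.285]),toolc(ljaw(a)))
E
```

```text
[-0.07456484 -0.03411867] -65.41256468901915
shift cm [-5.04 -0.02 -5.02] rot [ 30.06   4.89 -58.11] | j [-0.14 -0.05  1.88  0.19  0.86 -0.4 ] F [-0.6 -0.9 -0.6] w 0.032 t 14.3333
```

Call:
{"op": "arm_command", "data": {"commands": [[[-0.5, 0, -0.5, 3, 0.5, -5.8, 3.2], [-0.5, 0, -0.5, 3, 0.5, -5.8, 3.2], [-0.5, 0, -0.5, 3, 0.5, -5.8, 3.2], [-0.5, 0, -0.5, 3, 0.5, -5.8, 3.2], [-0.5, 0, -0.5, 3, 0.5, -5.8, 3.2], [-0.5, 0, -0.5, 3, 0.5, -5.8, 3.2], [-0.5, 0, -0.5, 3, 0.5, -5.8, 3.2], [-0.5, 0, -0.5, 3, 0.5, -5.8, 3.2]]]}}

```text
time_s: 15.0
ee_pos: [0.4408, 0.0181, 0.3216]
eef_rot: [0.107, -0.589, 0.671, -0.437]
ft_force: [-0.0, 0.2, 0.3]
width: 0.0321
```

Call:
{"op": "arm_command", "data": {"commands": [[[-0.5, 0, -0.5, 3, 0.5, -5.8, 3.2], [-0.5, 0, -0.5, 3, 0.5, -5.8, 3.2], [0, 0, 0, 0, 0, 0, 3.2], [0, 0, 0, 0, 0, 0, 3.2]]]}}

```text
time_s: 15.33
ee_pos: [0.4309, 0.0181, 0.3121]
eef_rot: [0.033, -0.633, 0.68, -0.37]
ft_force: [-0.8, 0.3, -0.9]
width: 0.0321
```

Run:
```python
from plan import *
a=.269
go(cw([*lev(a),.285]),toolc(ljaw(a)))
go(cw([*lev(a),.222]),toolc(ljaw(a)))
snap('wrist','wrist10.png')
```

```text
shift cm [-0.05 -0.02 -0.05] rot [ 0.2  -0.18 -0.24] | j [-0.16 -0.08  2.04  0.22  0.73  0.69] F [-0.8  0.3 -0.9] w 0.0321 t 15.3333
shift cm [ 2.87  0.46 -5.61] rot [ 0.2  -0.18 -0.24] | j [-0.16 -0.08  2.04  0.22  0.73  0.69] F [-0.8  0.3 -0.9] w 0.0321 t 15.3333
```

View pics/wrist10.png

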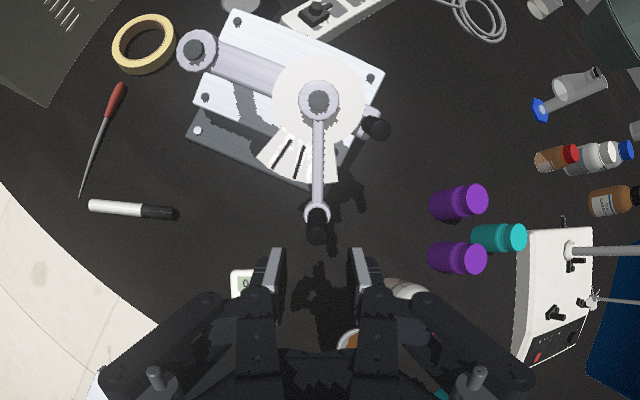

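The lever pin, at (317,225), is centred between the fingers and the lever is at rest on the first mark. I'll descend and grip.

Call:
{"op": "arm_command", "data": {"commands": [[[0.6, 0.1, -1.1, 0, 0, 0, 3.2], [0.8, 0.1, -1.6, 0, 0, 0, 3.2], [0.8, 0.1, -1.6, 0, 0, 0, 3.2], [0.6, 0.1, -1.2, 0, 0, 0, 3.2], [0, 0, 0, 0, 0, 0, 3.2], [0, 0, 0, 0, 0, 0, 3.2]]]}}

```text
time_s: 15.88
ee_pos: [0.4597, 0.0221, 0.2579]
eef_rot: [0.032, -0.633, 0.68, -0.369]
ft_force: [-0.6, -0.1, 0.6]
width: 0.0316
```

Run:
```python
from plan import *
a=.269
go(cw([*lev(a),.222]),toolc(ljaw(a)))
snap('wrist','wrist11.png')
cv2.imwrite('pics/c11.png',cv2.imread('pics/wrist11.png')[60:400,130:500])
```

```text
shift cm [-0.    0.06 -0.19] rot [ 0.16 -0.13 -0.17] | j [-0.13  0.04  2.1   0.26  0.55  0.65] F [-0.6 -0.1  0.6] w 0.0316 t 15.8833
```

View pics/c11.png

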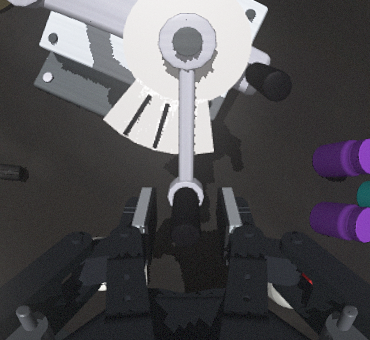

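Call:
{"op": "arm_command", "data": {"commands": [[[0, 0, -0.1, 0, 0, 0, 1.2], [0, 0, 0, 0, 0, 0, 1.2], [0, 0, 0, 0, 0, 0, 1.2], [0, 0, 0, 0, 0, 0, 1.2], [0, 0, 0, 0, 0, 0, 1.2]]], "grip_force": 30}}

```text
time_s: 16.35
ee_pos: [0.4596, 0.022, 0.2581]
eef_rot: [0.031, -0.633, 0.68, -0.37]
ft_force: [0.2, 0.7, 0.6]
width: 0.0129
```

```bash
cat > lever.py <<'E'
from plan import *
s=ctrl.state()
A=R.from_quat(s['eef_rot']).as_matrix();F=s['ft_force']@M
g=(s['ee_pos']+.054*A[:,1]-O)@M;f=np.arctan2(g[1],g[0]);f=f-2*np.pi if f>0 else f
a=np.radians(-140)-f;r=np.hypot(g[0],g[1])
t=np.array([g[1],-g[0]])/r
print(s['time_s'],'w',s['width'],'F_c',np.round(F,1),'Ftan(cw +)',F[:2]@t,'Frad',F[:2]@g[:2]/r,'grasp',np.round(g,4),'total a',a,'r',r)
jz=A[:,2]@M;print('jaw az',np.degrees(np.arctan2(jz[1],jz[0])),'want',ljaw(a))
prev=s['ee_pos']
for t in list(np.arange(a+.1,1.5,.1)):
    w=cw([*lev(t,r),g[2]+.054]);print(round(t,3),np.round((w-prev)*100,2));prev=w
E
python3 lever.py
```

```text
16.35 w 0.01286201162261054 F_c [0.6 0.7 0.4] Ftan(cw +) 0.3516753816546339 Frad -0.8525096162052178 grasp [-0.0737 -0.0349  0.1699] total a 0.2555542866115412 r 0.08156450345572318
jaw az -65.26911372730045 want -64.64218205931792
0.356 [-0.39  0.69 -0.15]
0.456 [-0.33  0.74 -0.11]
0.556 [-0.26  0.77 -0.07]
0.656 [-0.2   0.79 -0.04]
0.756 [-0.13  0.81  0.  ]
0.856 [-0.05  0.81  0.04]
0.956 [0.02 0.81 0.08]
1.056 [0.09 0.8  0.12]
1.156 [0.16 0.78 0.15]
1.256 [0.23 0.76 0.19]
1.356 [0.3  0.73 0.22]
1.456 [0.36 0.69 0.25]
```

Call:
{"op": "arm_command", "data": {"commands": [[[-0.2, 0.4, -0.1, 1.4, 0.2, -2.5, 1.2], [-0.2, 0.3, -0.1, 1.3, 0.2, -2.5, 1.2], [-0.3, 0.7, -0.1, 2.6, 0.4, -5, 1.2], [-0.3, 0.8, -0.1, 2.6, 0.4, -5, 1.2], [-0.2, 0.8, 0, 2.6, 0.4, -5, 1.2], [-0.1, 0.8, 0, 2.6, 0.5, -5.1, 1.2], [0, 0, 0, 0, 0, 0, 1.2]]]}}

```text
time_s: 16.93
ee_pos: [0.4467, 0.0605, 0.2543]
eef_rot: [0.138, 0.704, -0.667, 0.203]
ft_force: [-1.1, -3.6, 4.0]
width: 0.013
```

```bash
python3 lever.py
```

```text
16.9333 w 0.01298152370409997 F_c [ 0.4 -3.4  4.3] Ftan(cw +) -3.365065087480745 Frad -0.6401917323588389 grasp [-0.0812  0.0051  0.1696] total a 0.7614471689814253 r 0.08134181569030115
jaw az -93.73072231217508 want -93.6277091048205
0.861 [-0.04  0.8   0.05]
0.961 [0.02 0.81 0.08]
1.061 [0.09 0.8  0.12]
1.161 [0.16 0.78 0.15]
1.261 [0.23 0.76 0.19]
1.361 [0.3  0.72 0.22]
1.461 [0.36 0.68 0.25]
```

Call:
{"op": "arm_command", "data": {"commands": [[[0, 0.8, 0, 2.6, 0.4, -5, 1.2], [0, 0.8, 0.1, 2.6, 0.4, -5, 1.2], [0.1, 0.8, 0.1, 2.6, 0.4, -5, 1.2], [0.1, 0.8, 0.2, 2.6, 0.5, -5.1, 1.2], [0, 0, 0, 0, 0, 0, 1.2]]]}}

```text
time_s: 17.35
ee_pos: [0.4492, 0.0923, 0.2584]
eef_rot: [0.265, 0.729, -0.628, 0.061]
ft_force: [-0.0, -3.5, 2.6]
width: 0.0126
```

```bash
python3 lever.py
python3 - <<'E'
from plan import *
snap('wrist','wrist12.png')
cv2.imwrite('pics/c12.png',cv2.resize(cv2.imread('pics/wrist12.png')[0:300,150:500],(700,600)))
E
```

```text
17.35 w 0.012608770720214362 F_c [ 0.7 -3.5  2.5] Ftan(cw +) -2.8049056448475107 Frad -2.166349948220221 grasp [-0.0727  0.036   0.1697] total a 1.1583244703614803 r 0.08114132189948765
jaw az -116.25894340486855 want -116.36710345843926
1.258 [0.23 0.73 0.19]
1.358 [0.3  0.72 0.22]
1.458 [0.36 0.68 0.25]
```

View pics/c12.png

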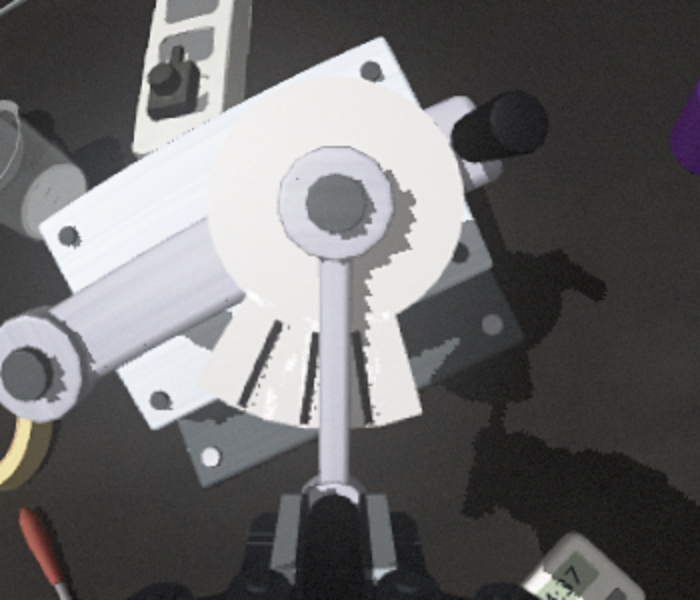

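The lever now stands between the first mark (365,380) and the second (310,380), with the screw at its seat. Third mark is at (262,365). I'll pull on to about 0.45.

Call:
{"op": "arm_command", "data": {"commands": [[[0.2, 0.5, 0.1, 1.8, 0.3, -3.4, 1.2], [0.2, 0.5, 0.2, 1.8, 0.3, -3.4, 1.2], [0.2, 0.5, 0.2, 1.8, 0.3, -3.4, 1.2], [0.2, 0.5, 0.2, 1.8, 0.3, -3.4, 1.2], [0, 0, 0, 0, 0, 0, 1.2]]]}}

```text
time_s: 17.82
ee_pos: [0.4567, 0.1112, 0.2643]
eef_rot: [0.345, 0.731, -0.588, -0.037]
ft_force: [2.6, -8.1, -0.5]
width: 0.0132
```

```bash
python3 lever.py
python3 - <<'E'
from plan import *
snap('wrist','wrist13.png')
cv2.imwrite('pics/c13.png',cv2.resize(cv2.imread('pics/wrist13.png')[0:300,150:500],(700,600)))
E
```

```text
17.8167 w 0.013204262788460985 F_c [ 0.8 -8.4 -1. ] Ftan(cw +) -5.780736559737561 Frad -6.190331945685341 grasp [-0.0609  0.0535  0.17  ] total a 1.418811698583995 r 0.08101099788832337
jaw az -131.54923486058186 want -131.2919222526504
```

View pics/c13.png

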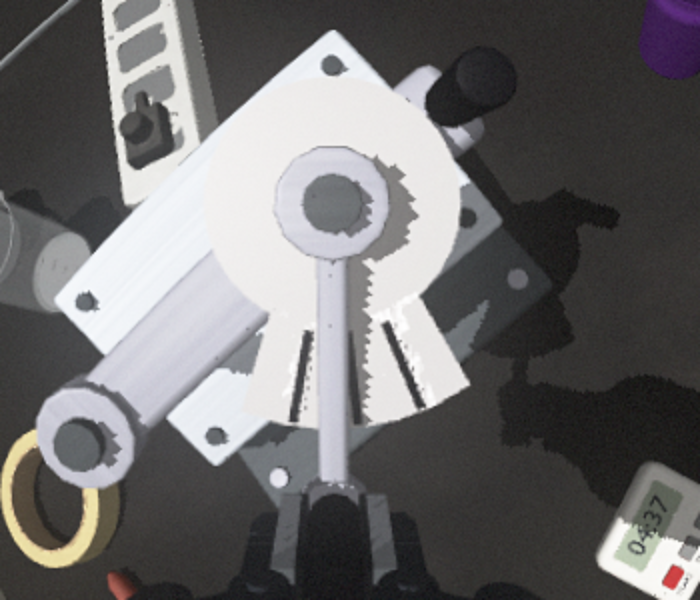

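The lever is between the second mark (353,380) and the third (302,375), at about 0.42. I'll hold still there.

Call:
{"op": "arm_command", "data": {"commands": [[[0, 0, 0, 0, 0, 0, 1.2], [0, 0, 0, 0, 0, 0, 1.2], [0, 0, 0, 0, 0, 0, 1.2], [0, 0, 0, 0, 0, 0, 1.2], [0, 0, 0, 0, 0, 0, 1.2], [0, 0, 0, 0, 0, 0, 1.2], [0, 0, 0, 0, 0, 0, 1.2], [0, 0, 0, 0, 0, 0, 1.2]]]}}

```text
time_s: 18.53
ee_pos: [0.4564, 0.1106, 0.264]
eef_rot: [0.344, 0.731, -0.588, -0.037]
ft_force: [2.7, -6.5, 0.3]
width: 0.013
```

Call:
{"op": "arm_command", "data": {"commands": [[[0, 0, 0, 0, 0, 0, 1.2], [0, 0, 0, 0, 0, 0, 1.2], [0, 0, 0, 0, 0, 0, 1.2], [0, 0, 0, 0, 0, 0, 1.2], [0, 0, 0, 0, 0, 0, 1.2], [0, 0, 0, 0, 0, 0, 1.2], [0, 0, 0, 0, 0, 0, 1.2], [0, 0, 0, 0, 0, 0, 1.2]]]}}

```text
time_s: 19.2
ee_pos: [0.4564, 0.1105, 0.264]
eef_rot: [0.344, 0.731, -0.588, -0.037]
ft_force: [1.7, -6.2, 0.5]
width: 0.0132
```

Call:
{"op": "arm_command", "data": {"commands": [[[0, 0, 0, 0, 0, 0, 1.2], [0, 0, 0, 0, 0, 0, 1.2], [0, 0, 0, 0, 0, 0, 1.2], [0, 0, 0, 0, 0, 0, 1.2]]]}}

```text
time_s: 19.53
ee_pos: [0.4564, 0.1106, 0.264]
eef_rot: [0.344, 0.731, -0.588, -0.037]
ft_force: [2.0, -6.3, 0.2]
width: 0.0129
```

```bash
cat >> lever.py <<'E'
print('back')
prev=s['ee_pos']
for t in list(np.arange(a-.1,1.0,-.1))+[1.02,1.0]:
    w=cw([*lev(t,r),g[2]+.054]);print(round(t,3),np.round((w-prev)*100,2));prev=w
E
python3 lever.py;python3 - <<'E'
from plan import *
snap('wrist','wrist14.png')
cv2.imwrite('pics/c14.png',cv2.resize(cv2.imread('pics/wrist14.png')[0:300,150:500],(700,600)))
E
```

```text
19.5333 w 0.012907800921936134 F_c [ 1.  -6.5 -0.3] Ftan(cw +) -4.2879644292775705 Frad -4.999305935734603 grasp [-0.0614  0.0529  0.1699] total a 1.409523152186262 r 0.08102245494033612
jaw az -131.41311192245993 want -130.7597277462488
back
1.31 [-0.35 -0.73 -0.24]
1.21 [-0.27 -0.74 -0.2 ]
1.11 [-0.2  -0.77 -0.17]
1.01 [-0.13 -0.79 -0.13]
1.02 [0.01 0.08 0.01]
1.0 [-0.02 -0.16 -0.02]
```

View pics/c14.png

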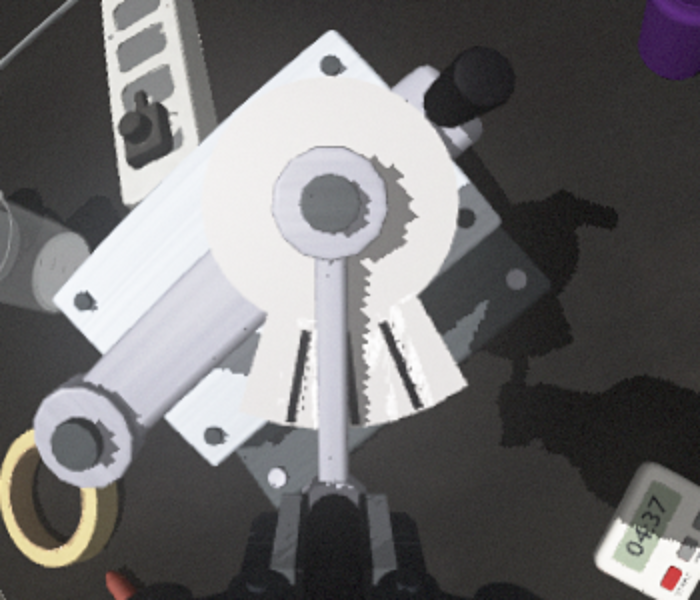

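The hold is steady. By image and kinematics the lever is at about 0.41. The force reading suggests a little less, so I'll nudge to the middle of the band and hold again for margin.

Call:
{"op": "arm_command", "data": {"commands": [[[0.2, 0.3, 0.1, 1.1, 0.2, -2.1, 1.2], [0, 0, 0, 0, 0, 0, 1.2], [0, 0, 0, 0, 0, 0, 1.2], [0, 0, 0, 0, 0, 0, 1.2], [0, 0, 0, 0, 0, 0, 1.2], [0, 0, 0, 0, 0, 0, 1.2], [0, 0, 0, 0, 0, 0, 1.2], [0, 0, 0, 0, 0, 0, 1.2]]]}}

```text
time_s: 20.25
ee_pos: [0.4581, 0.1134, 0.2649]
eef_rot: [0.356, 0.73, -0.581, -0.052]
ft_force: [0.4, -7.7, 1.1]
width: 0.0129
```

Call:
{"op": "arm_command", "data": {"commands": [[[0, 0, 0, 0, 0, 0, 1.2], [0, 0, 0, 0, 0, 0, 1.2], [0, 0, 0, 0, 0, 0, 1.2], [0, 0, 0, 0, 0, 0, 1.2], [0, 0, 0, 0, 0, 0, 1.2], [0, 0, 0, 0, 0, 0, 1.2], [0, 0, 0, 0, 0, 0, 1.2], [0, 0, 0, 0, 0, 0, 1.2]]]}}

```text
time_s: 20.92
ee_pos: [0.4581, 0.1134, 0.2649]
eef_rot: [0.356, 0.73, -0.581, -0.052]
ft_force: [0.7, -7.5, 2.5]
width: 0.0132
```

```bash
python3 lever.py;python3 - <<'E'
from plan import *
snap('wrist','wrist15.png')
cv2.imwrite('pics/c15.png',cv2.resize(cv2.imread('pics/wrist15.png')[0:300,150:500],(700,600)))
E
```

```text
20.9167 w 0.013236256864612156 F_c [ 0.8 -7.5  2.4] Ftan(cw +) -4.956949705561164 Frad -5.691576197895237 grasp [-0.0592  0.0555  0.1697] total a 1.451060566691822 r 0.0811008626795736
jaw az -133.78563302724996 want -133.1396462893029
back
1.351 [-0.38 -0.71 -0.26]
1.251 [-0.29 -0.72 -0.22]
1.151 [-0.23 -0.76 -0.18]
1.051 [-0.16 -0.78 -0.15]
1.02 [-0.03 -0.25 -0.04]
1.0 [-0.02 -0.16 -0.02]
```

View pics/c15.png

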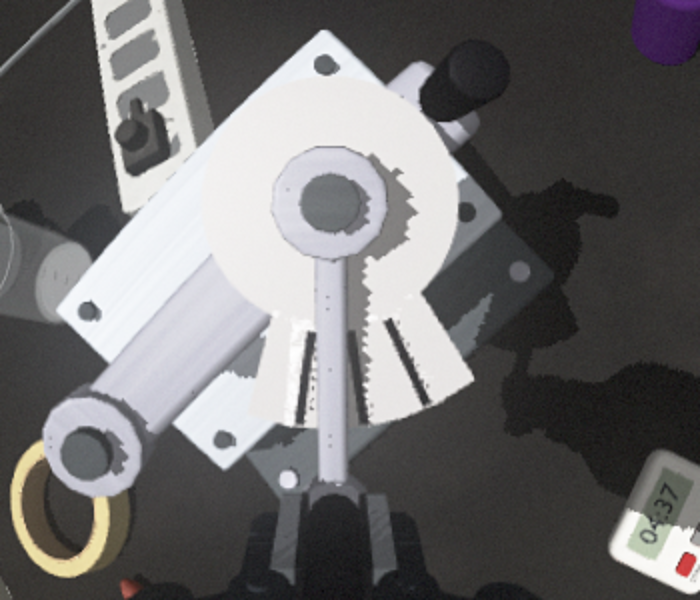

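The lever now stands centred between the second mark (357,380) and the third (303,378), and it held for more than a second. I'll bring it back under control and release near rest.

Call:
{"op": "arm_command", "data": {"commands": [[[-0.2, -0.4, -0.1, -1.3, -0.2, 2.5, 1.2], [-0.3, -0.6, -0.2, -2.2, -0.4, 4.2, 1.2], [-0.3, -0.7, -0.2, -2.6, -0.4, 5, 1.2], [-0.2, -0.7, -0.2, -2.6, -0.4, 5, 1.2], [-0.1, -0.6, -0.1, -2, -0.3, 4, 1.2], [0, 0, 0, 0, 0, 0, 1.2], [0, 0, 0, 0, 0, 0, 1.2]]]}}

```text
time_s: 21.55
ee_pos: [0.4477, 0.0842, 0.2574]
eef_rot: [0.234, 0.726, -0.639, 0.095]
ft_force: [2.6, -2.5, -0.3]
width: 0.013
```

```bash
python3 lever.py
```

```text
21.55 w 0.013041449674592708 F_c [ 1.8 -2.9 -1.3] Ftan(cw +) -2.1237494173616476 Frad -2.6753684145181142 grasp [-0.0758  0.0285  0.1702] total a 1.057381678402915 r 0.08096693227261599
jaw az -110.8188321288104 want -110.58350750694638
1.157 [0.15 0.77 0.14]
1.257 [0.23 0.75 0.19]
1.357 [0.3  0.72 0.22]
1.457 [0.36 0.68 0.25]
back
1.02 [-0.06 -0.31 -0.06]
1.0 [-0.02 -0.16 -0.02]
```

Call:
{"op": "arm_command", "data": {"commands": [[[-0.1, -0.3, -0.1, -0.8, -0.1, 1.5, 1.2], [0, 0, 0, 0, 0, 0, 1.2], [0, 0, 0, 0, 0, 0, 3.2], [0, 0, 0, 0, 0, 0, 3.2], [0, 0, 0, 0, 0, 0, 3.2], [0, 0, 0, 0, 0, 0, 3.2]]]}}

```text
time_s: 22.05
ee_pos: [0.4455, 0.0823, 0.2558]
eef_rot: [0.223, 0.725, -0.643, 0.105]
ft_force: [0.1, 0.4, -0.6]
width: 0.0322
```

Call:
{"op": "arm_command", "data": {"commands": [[[-0.5, -0.1, 1, 0, 0, 0, 3.2], [-0.8, -0.1, 1.6, 0, 0, 0, 3.2], [-1, -0.2, 2, 0, 0, 0, 3.2], [-1, -0.2, 2, 0, 0, 0, 3.2], [-1, -0.2, 2, 0, 0, 0, 3.2], [-0.5, 0, 1, 0, 0, 0, 3.2], [0, 0, 0, 0, 0, 0, 3.2], [0, 0, 0, 0, 0, 0, 3.2]]]}}

```text
time_s: 22.72
ee_pos: [0.3981, 0.0742, 0.3527]
eef_rot: [0.224, 0.725, -0.643, 0.106]
ft_force: [0.6, -0.6, -0.5]
width: 0.0324
```

Run:
```python
from plan import *
s=st()
snap('wrist','wrist16.png')
d=snap('side','side16.png');e=snap('top','top16.png')
a=cv2.imread('pics/side16.png')[120:310,170:330];b=cv2.imread('pics/wrist16.png')[0:300,150:500]
cv2.imwrite('pics/c16.png',np.hstack([cv2.resize(a,(384,456)),cv2.resize(b,(416,456))]))
L=(cloud(d)-O)@M;im=d['image'].astype(int);P=L.reshape(-1,3);c=im.reshape(-1,3)
k=np.isfinite(P).all(1)&(c.max(1)<60)&(P[:,2]>.13)&(P[:,2]<.19)
for nme,x0,x1,y0,y1 in(('lever',-.12,-.04,-.08,.08),('bar',-.03,.03,-.08,-.02)):
    q=P[k&(P[:,0]>x0)&(P[:,0]<x1)&(P[:,1]>y0)&(P[:,1]<y1)]
    if len(q):print(nme,len(q),np.median(q,0),q.min(0),q.max(0))
W=cloud(e);print(np.nanmedian(W[216:221,353:358].reshape(-1,3),0))
```

```text
22.7167 [0.3981 0.0742 0.3527] [ 0.2239  0.725  -0.6427  0.1058] [ 0.6 -0.6 -0.5] 0.0323678478887435
lever 94 [-0.07888527  0.02879775  0.16560753] [-0.08505742  0.01388749  0.1353632 ] [-0.04857509  0.03200558  0.1823292 ]
bar 76 [-0.0013268  -0.03797567  0.15218385] [-0.00731608 -0.04310346  0.13313803] [ 0.00624207 -0.03443913  0.16901466]
[ 0.47615292 -0.14452758  0.11877502]
```

View pics/c16.png

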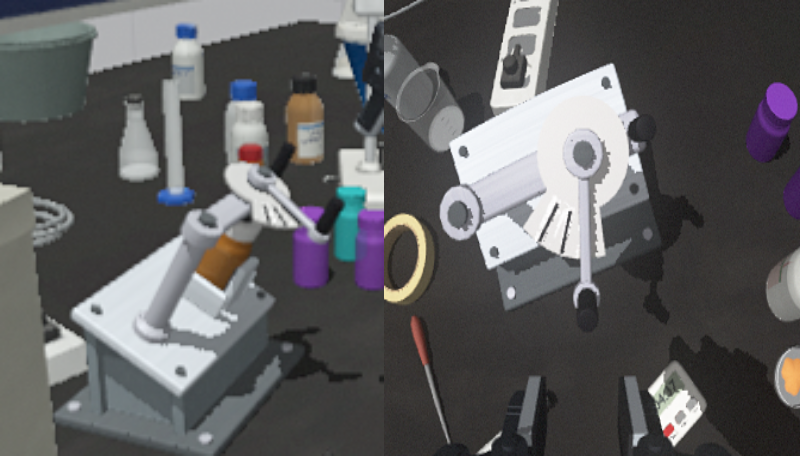

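The lever is back on the first mark, and its pin direction of about -197° puts the screw at about 1.0. The bar pin reads the same as before, the wide bottle hasn't moved, and the robot is clear. Handing in.

```bash
python3 -c "
from workcell import close_job;print(close_job())"
```

```text
the job is handed in; nothing more can be done
None
```

The job is done and handed in at about 23 s of the 66 s allowed.

- **Bottle:** The small brown bottle stands foot first in the pocket. I lowered it until the floor pushed back with 14 N, then released it, and the pictures show it seated against the downhill rest.
- **Bar:** It is closed on its stop. At about 0.001 rad, a further 16 N push did not move it, and it read the same at the end.
- **Screw and lever:** I turned the lever clockwise until the screw seated, then on to about 0.42, between the second and third marks, and held it still for about 1.7 s. I then nudged it to about 0.45, mid-band, and held again for more than a second; it never came near the third mark (0.60).
- **Release:** I led the lever back to near rest and let go. The last pictures show it on the first mark, with the screw at about 1.0 (tight). The larger white bottle is where it was, and the gripper touches nothing.

**Check that disagreed:** During the hold, the wrist force alone suggested a lower reading of about 0.3, while the scale picture and the arm's position agreed on 0.41. That is why I nudged and held a second time. There the force suggested about 0.33, against about 0.45 from the picture and position.

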